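# Load the cabinet-pull samples into the display track

### The job

Swing the wooden keeper out of the way and load all the handle sample tiles, most of them waiting in the bin, into the display track one at a time through its mouth: longest handle first, then in order down to the shortest, handles across the track, each slid up tight against the end stop or the tile before it. A tile already left in the track must come out again if a longer one belongs ahead of it. Finally swing the keeper fully shut across the mouth, and leave the other things on the bench alone.

Things in the scene. Friction and masses are not known exactly. Their poses are not given: they have to be found in the camera images.
- track: Display track, fixed to the bench: grey laminate board 150 x 382 mm, 12 mm thick, with two aluminium rails that leave a channel 104 mm wide for up to five tiles. Origin: underside of the board, middle of the track's mouth; x across the track, y along it from the mouth to the end stop, z up. All track figures are in this frame. Sliding floor at z = 12 mm.
- rails (a point): Centre line of the channel, on its floor, at y = 20 mm. From here to the stop the rails' inner faces are at x = -52 and +52 mm and lips reach in over both edges to x = +-44 mm, underside at z = 26.5 mm, top at 30.5 mm: tiles cannot be laid in from above, only slid in through the mouth. Nearer the mouth (y = 0 to 20 mm) no lips; the rails widen to 116 mm.
- landing (a point): Middle of the landing, on the floor, at x = 0, y = -45 mm. The board goes on in front of the mouth (y = -110 to 0 mm) as an open landing at the same floor level. Low wooden fence along its +x side (x = 60 to 67 mm, top z = 26 mm; the board spans x = -83 to 67 mm); the keeper lies along its -x side when open.
- end_stop (a point): Middle of the wooden end stop's face, at y = 256 mm, 6 mm above the sliding floor.
- keeper (a joint): Turn-button: dark wooden bar 16 wide, 85 long, 14 mm thick (z = 13 to 27 mm) on an upright pivot at track x = -70, y = -14 mm. 0 rad = open, pointing to the track's -y along the landing; 1.571 = shut, pointing to the track's +x across the mouth, barring it. Anticlockwise from above shuts it. Stops at both ends; stays where left (about 2 N at the peg turns it).
- keeper_peg (a point): Upright wooden finger peg on the keeper, 14 mm diameter, 75 mm from the pivot, standing from z = 27 to 67 mm above the bench. This point is on its axis, 53 mm above the bench.
- bin: Shallow bin with wooden walls, fixed to the bench, 250 x 150 mm outside (x, y), 34 mm high, floor 12 mm and walls 6 mm thick. Origin: centre of the underside. Tiles start flat in its four quarters, handles up and along the bin's x (a quarter may be empty); one tile may start in the track instead, handle up and across it.
- pull82: Sample tile: light wooden plate 100 x 50 x 12 mm (x, y, z) with a steel bar handle 82 mm long and 11 mm thick on top. The bar runs along the tile's x over the middle of the plate, its centre line 46 mm above the origin (34 mm above the plate's top), on two 8 mm posts. Origin: centre of the plate's underside; z up towards the bar. About 110 g. May be absent.
- pull69: Sample tile: light wooden plate 100 x 50 x 12 mm (x, y, z) with a steel bar handle 69 mm long and 11 mm thick on top. The bar runs along the tile's x over the middle of the plate, its centre line 46 mm above the origin (34 mm above the plate's top), on two 8 mm posts. Origin: centre of the plate's underside; z up towards the bar. About 110 g. May be absent.
- pull56: Sample tile: light wooden plate 100 x 50 x 12 mm (x, y, z) with a steel bar handle 56 mm long and 11 mm thick on top. The bar runs along the tile's x over the middle of the plate, its centre line 46 mm above the origin (34 mm above the plate's top), on two 8 mm posts. Origin: centre of the plate's underside; z up towards the bar. About 110 g. May be absent.
- pull43: Sample tile: light wooden plate 100 x 50 x 12 mm (x, y, z) with a steel bar handle 43 mm long and 11 mm thick on top. The bar runs along the tile's x over the middle of the plate, its centre line 46 mm above the origin (34 mm above the plate's top), on two 8 mm posts. Origin: centre of the plate's underside; z up towards the bar. About 110 g. May be absent.
- pull30: Sample tile: light wooden plate 100 x 50 x 12 mm (x, y, z) with a steel bar handle 30 mm long and 11 mm thick on top. The bar runs along the tile's x over the middle of the plate, its centre line 46 mm above the origin (34 mm above the plate's top), on one 8 mm post in the middle. Origin: centre of the plate's underside; z up towards the bar. About 110 g. May be absent.
- drill: Cordless drill lying on its side, about 220 x 170 x 62 mm; to be left alone. Origin underneath.
- tape: Black tape measure standing on edge, 70 x 38 x 64 mm; to be left alone. Origin at the centre of its underside.
- square: Try square lying flat: a dark wooden stock 110 mm long with a 150 mm steel blade; to be left alone. Origin under the middle of the stock.
Not all that is in view belongs to the job. Leave any purple look-alike of the pull82 alone.

How it is judged:
By the outcome, as a careful person would: the job done as asked, in the order asked, and still so for the second after the job is handed in, with the robot touching nothing.
Of pull82, pull69, pull56, pull43, pull30 only 4 to 5 are there at a start; the rules pass over those that are not, and their reading is None.
At some moment in a run one of pull82, pull69, pull56, pull43, pull30 may be knocked a few centimetres aside while the robot is not near it.
Once in a run the grip may slacken for a moment while it holds something.
It also fails if it takes over 210 s, if anything falls off the work surface, if the arm or the gripper's body presses on something with over 40 N, if the wrist force passes 120 N, or if a joint passes its speed limit or range.

### The arm

A 6-joint arm with a two-finger parallel gripper is mounted at the origin on the work surface. World frame = base frame: x ahead of the robot, y to its left, z up, the work surface at z = 0. Lengths are in m, angles in rad, forces in N, time in s.
With the tool pointing down it reaches from about 0.25 to 0.725 m from the base axis. Payload 9.7 kg.
Tool frame: the origin (TCP) lies midway between the tips of the shut fingers; the grasp point (between the pads) lies 19 mm behind it (ctrl.tcp_to_grasp is the distance from the TCP to the grasp point, in m); y points along the fingers, x is the direction in which the jaws open and shut, and the axes are right-handed (so a half turn about y gives the same grasp; the last joint's range is limited). The gripper opens to 85 mm and grips with 20 to 120 N. Pads are 22 mm wide; open, the fingers measure 114 mm over their backs; the gripper's body (76 mm by 85 mm) begins 54 mm behind the grasp point. The pads swing forward as they close: fully open they stand 13 mm farther back than shut.
Start: joints at [-1.201, 0.087, 0.176, 1.66, 0, 1.571], TCP at [0.199, -0.513, 0.231] pointing down, gripper open.
Joint ranges: [-3.13, 3.13], [-0.85, 1.81], [-1.15, 1.24], [-2.2, 2.28], [-1.44, 1.52], [-3.14, 3.14]. Speed limits (rad/s): [2.22, 2.22, 2.57, 3.14, 3.14, 3.14].

### API

Orientations are given as a unit quaternion [x, y, z, w].
In Python, from plant import ctrl gives the robot as it stands.
- The arm moves only by the shell command python3 -m crank 'ROWS'. ROWS is JSON, a list of rows, each a list of 7 numbers: the shift along the tool's x, y, z in m, then the turn, a rotation vector about the tool's x, y, z in rad, then the closure, from 0 (fully open) to 1 (shut). A call has 1 to 12 rows; each row is the pose to reach, as a shift and turn from the pose commanded when the call began, along the tool's axes at that moment; what a row does not reach only later rows make up. A row lasts 1/8 s, in which the tool goes at most 62.5 mm and 10.7 degrees, less where a joint would pass 70% of its speed; a pose out of reach is approached as far as the arm can. A call with a gripper value outside its range is refused whole. The fingers move at their own pace and stop on an object; the grip force is fixed at half the most. Time passes only in rows, so rows that repeat a pose let the fingers close. It gives the time, the measured TCP pose, the force and the opening at its end, in the units of the state.
- ctrl.sense(): the state, without advancing time (a new reading comes with each control period).
- ctrl.get_image(name): name is "scene" or "top"; returns a dict with "color" (480x640x3 uint8, blue, green, red), "fx", "fy", "cx", "cy" (pixels), "R" (3x3) and "t" (3): a world point X has camera coordinates R X + t. Camera axes: x right, y down, z forward; pixel columns grow to the right and rows downward; lengths in m; the calibration is good to about 2 mm. A picture is of the moment at which its call begins. There is no depth.
- ctrl.hand_in(): hands the job in, once; it reports no verdict.
The state is a dict: "t": time; "joints": joint angles; "qvel": joint speeds; "tau": joint torques, N m; "ee_pos": TCP position; "ee_rot": TCP orientation; "wrist_force": force on the tool from outside, world axes, zero at the start; "wrist_torque": the same for the moment, N m; "grip_width": opening from 0.0 (shut) to 1.0 (fully open).
Only numpy, scipy, OpenCV 4.12 (cv2) and the standard library are available. Lean on these libraries where they do the work, as an engineer would, in place of code of your own. Each camera call takes 0.05 s, during which the arm holds its last target. There are 200 camera calls.

## Working session

There is one attempt and no reset: what is moved stays moved. The work goes in short steps, Python scripts to look and compute and a shell command to move; the robot and the scene stay as the last step left them, time stands still between calls to the robot, and variables do not carry over. Pictures are saved under pics/ and viewed, about 12 in all and at most 16, crops included, and the job is handed in when it is done.

```bash
ls; mkdir -p pics; python3 - <<'E'
from plant import ctrl
import cv2
s=ctrl.sense();print({k:s[k] for k in('t','ee_pos','ee_rot','grip_width')},ctrl.tcp_to_grasp)
for n in('top','scene'):
    i=ctrl.get_image(n);cv2.imwrite(f'pics/{n}0.png',i['color']);print(n,i['fx'],i['cx'],i['cy'],i['R'],i['t'])
E
```

```text
pics
{'t': 0.0, 'ee_pos': array([ 0.19869269, -0.51259801,  0.23054981]), 'ee_rot': array([-0.58313448,  0.39995437, -0.39913352,  0.58368066]), 'grip_width': 1.0002136529274273} 0.0187
top 435.1966798883371 320.4725952934841 241.73130635342207 [[-0.01359999 -0.99984932  0.01078797]
 [-0.99818096  0.01294197 -0.05888354]
 [ 0.05873505 -0.01156917 -0.99820657]] [0.03948098 0.60460987 1.18090334]
scene 573.931478616336 324.92559080217944 234.5371565100576 [[ 0.75571006  0.6548097   0.01124988]
 [ 0.51569713 -0.58439751 -0.62652696]
 [-0.40368153  0.47927426 -0.77931856]] [-0.51286905 -0.26298654  1.68718318]
```

View pics/top0.png

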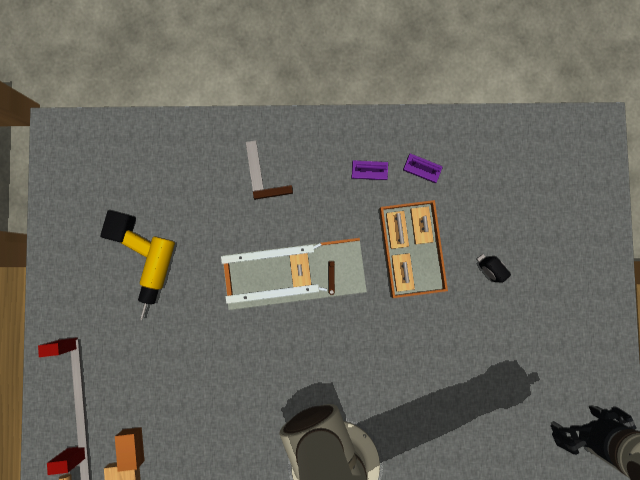

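View pics/scene0.png

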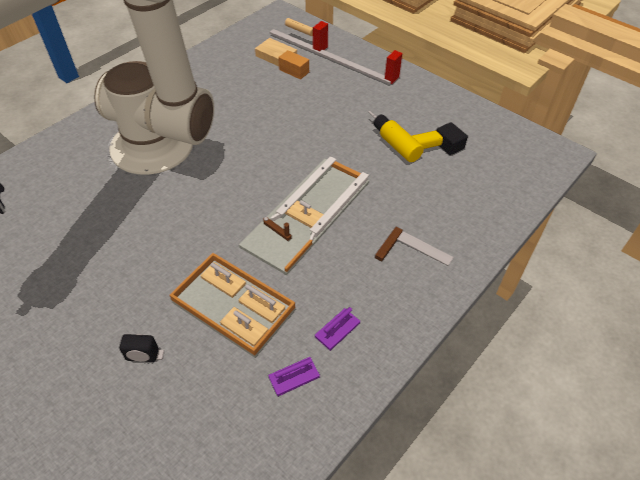

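The bench holds four light-wood tiles: three in the bin (top px ~(398,229), (422,224), (402,272)) and one in the track at (300,270). The things I could mistake for them are the purple look-alikes (370,170) and (423,168), which I'll leave alone. The keeper, at (331,277), looks shut. Next I take close crops and measure.

```bash
cat > h.py <<'E'
import numpy as np,cv2
from plant import ctrl
def img(n,save=None):
    i=ctrl.get_image(n)
    if save: cv2.imwrite(f'pics/{save}.png',i['color'])
    return i
def ray(i,uv,z):
    "world point on plane z of pixel(s) uv"
    R,t=np.array(i['R']),np.array(i['t']);uv=np.atleast_2d(uv).astype(float)
    d=np.c_[(uv[:,0]-i['cx'])/i['fx'],(uv[:,1]-i['cy'])/i['fy'],np.ones(len(uv))]@R
    c=-R.T@t
    return c+d*((z-c[2])/d[:,2])[:,None]
def proj(i,X):
    p=np.atleast_2d(X)@np.array(i['R']).T+np.array(i['t'])
    return np.c_[p[:,0]/p[:,2]*i['fx']+i['cx'],p[:,1]/p[:,2]*i['fy']+i['cy']]
def crop(i,x0,y0,x1,y1,k,name):
    cv2.imwrite(f'pics/{name}.png',cv2.resize(i['color'][y0:y1,x0:x1],None,fx=k,fy=k,interpolation=cv2.INTER_CUBIC))
E
python3 - <<'E'
from h import *
i=img('top');crop(i,212,190,462,315,3.2,'c1')
j=img('scene');crop(j,160,150,380,360,2.8,'c2')
E
```

```text
(no output)
```

View pics/c1.png

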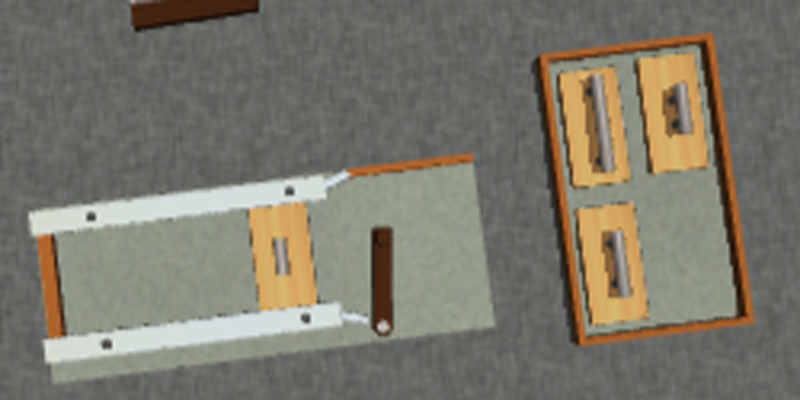

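View pics/c2.png

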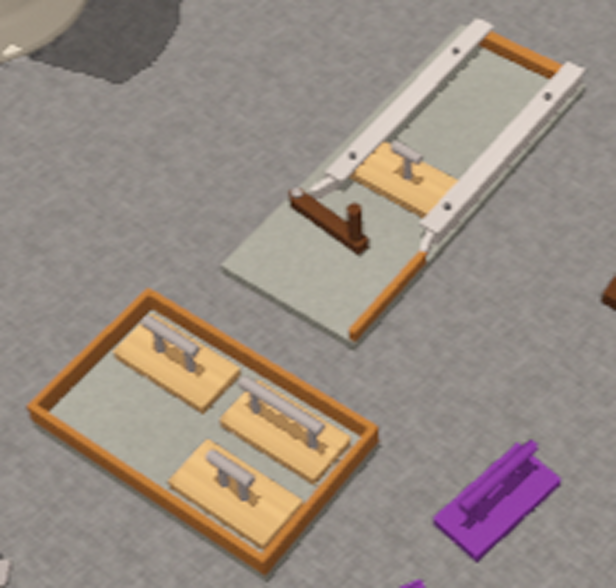

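```bash
cat >> h.py <<'E'
def tiles(i,z=0.024):
    "light-wood plates in the top view: centre at plate top, world angle of long side, sizes"
    im=cv2.resize(i['color'],None,fx=4,fy=4,interpolation=cv2.INTER_CUBIC)
    hsv=cv2.cvtColor(im,cv2.COLOR_BGR2HSV)
    m=cv2.inRange(hsv,(8,60,170),(28,190,255));m=cv2.morphologyEx(m,cv2.MORPH_CLOSE,np.ones((9,9)))
    out=[]
    for c in cv2.findContours(m,cv2.RETR_EXTERNAL,cv2.CHAIN_APPROX_NONE)[0]:
        if 1200<cv2.contourArea(c)<20000:
            b=cv2.boxPoints(cv2.minAreaRect(c))
            uv=(b-1.5)/4
            if not(225<uv[:,0].mean()<470 and 170<uv[:,1].mean()<330): continue
            w=ray(i,uv,z);e=w[1]-w[0];f=w[2]-w[1]
            L=e if np.linalg.norm(e)>np.linalg.norm(f) else f
            a=np.degrees(np.arctan2(L[1],L[0]));a=(a+90)%180-90
            out.append((w.mean(0)[:2],a,sorted([np.linalg.norm(e),np.linalg.norm(f)]),uv.mean(0)))
    return out
E
python3 - <<'E'
from h import *
np.set_printoptions(precision=4,suppress=True)
i=img('top');j=img('scene')
print('cams',*[-np.array(k['R']).T@k['t'] for k in(i,j)])
for t in tiles(i):print(*t)
c1=lambda *p:np.array(p)/3.2+[212,190]-.5*(1-1/3.2)
c2=lambda *p:np.array(p)/2.8+[160,150]-.5*(1-1/2.8)
A=ray(i,c1((52,383),(495,325)),.012);F=ray(i,c1((472,155)),.026)
print('board corners',A,F,np.linalg.norm(A[0]-A[1]),np.linalg.norm(F-A[1]))
print('scene landing corners',ray(j,c2((222,267)),.012),ray(j,c2((352,342)),.012))
d=(A[0]-A[1]);print('track angle(y axis)',np.degrees(np.arctan2(d[1],d[0])))
bars={'big':((597,77),(607,168)),'mid':((617,234),(625,295)),'small':((680,86),(687,132))}
for n,(p,q) in bars.items():
    w=ray(i,c1(p,q),.058);print(n,w.mean(0),np.linalg.norm(w[0]-w[1]))
w=ray(i,c1((278,240),(286,273)),.058);print('track bar',w.mean(0),np.linalg.norm(w[0]-w[1]))
print('peg',ray(i,c1((381,235)),.067),ray(j,c2((354,208)),.067),'pivot',ray(i,c1((382,327)),.027))
print('bin corners',ray(i,c1((541,57),(711,35),(752,320),(582,343)),.034))
from scipy.spatial.transform import Rotation as Ro
print(Ro.from_quat(ctrl.sense()['ee_rot']).as_matrix())
E
```

```text
cams [0.5347 0.0453 1.214 ] [ 1.2043 -0.6265  1.1559]
[ 0.5191 -0.1936] 6.232730291421376 [np.float64(0.04993445283151368), np.float64(0.10119035765478705)] [403.2287 271.9664]
[0.5292 0.0888] 6.300499427334927 [np.float64(0.050703012296373695), np.float64(0.08827250061614986)] [299.8368 269.6884]
[ 0.6362 -0.1808] 6.319554701973857 [np.float64(0.049509805722036816), np.float64(0.10123684465020909)] [397.54   229.3354]
[ 0.6481 -0.2487] 5.960374781031362 [np.float64(0.04972938816395745), np.float64(0.10102846301347285)] [422.0399 224.7364]
board corners [[ 0.4234  0.2871  0.012 ]
 [ 0.4674 -0.093   0.012 ]] [[ 0.6132 -0.0745  0.026 ]] 0.38261652773052035 0.14763472372632344
scene landing corners [[ 0.4718 -0.0917  0.012 ]] [[ 0.6159 -0.0743  0.012 ]]
track angle(y axis) 96.595652359833
big [ 0.6369 -0.1804  0.058 ] 0.07660241554922166
mid [ 0.5185 -0.1933  0.058 ] 0.050864660841129276
small [ 0.6473 -0.249   0.058 ] 0.03896495035705399
track bar [0.5289 0.0878 0.058 ] 0.02807755200998971
peg [[0.5455 0.0058 0.067 ]] [[0.5465 0.0051 0.067 ]] pivot [[0.4679 0.0047 0.027 ]]
bin corners [[ 0.6958 -0.1343  0.034 ]
 [ 0.713  -0.2804  0.034 ]
 [ 0.4697 -0.3082  0.034 ]
 [ 0.4525 -0.1637  0.034 ]]
[[ 0.3615 -0.0002  0.9324]
 [-0.9324  0.0004  0.3615]
 [-0.0005 -1.     -0.    ]]
```

Track frame fits well: origin ≈ (0.537, 0.026), yaw ≈ 6.4°. The pivot checks at (-71,-13) mm against a nominal (-70,-14). Bar lengths read ≈ 82, 56 and 43 in the bin and 30 (single post) in the track, so pull69 is absent. I'll open the keeper first, pushing the peg with shut fingers.

```bash
cat >> h.py <<'E'
from scipy.spatial.transform import Rotation as Ro
TH=np.radians(6.4);O=np.array([.537,.026]);U=np.array([np.cos(TH),np.sin(TH)]);V=np.array([-U[1],U[0]])
def w2t(p): d=np.asarray(p)[:2]-O; return np.array([d@U,d@V])
def st():
    s=ctrl.sense();R=Ro.from_quat(s['ee_rot']).as_matrix();f=np.array(s['wrist_force'])
    print('t %.2f track xy mm'%s['t'],np.round(w2t(s['ee_pos'])*1e3,1),'z %.1f'%(s['ee_pos'][2]*1e3),'yaw %.2f'%np.degrees(np.arctan2(R[1,2],R[0,2])),'tilt',np.round(R[:,1],3),'F(track x,y,z)',np.round([f[:2]@U,f[:2]@V,f[2]],1),'grip %.3f'%s['grip_width'])
E
python3 -m crank '[[-0.394,0.08,0.519,0,0.258,0,1],[-0.394,0.08,0.519,0,0.258,0,1],[-0.394,0.08,0.519,0,0.258,0,1],[-0.394,0.08,0.519,0,0.258,0,1],[-0.394,0.08,0.519,0,0.258,0,1],[-0.394,0.08,0.519,0,0.258,0,1],[-0.394,0.08,0.519,0,0.258,0,1],[-0.394,0.08,0.519,0,0.258,0,1],[-0.394,0.08,0.519,0,0.258,0,1],[-0.394,0.08,0.519,0,0.258,0,1],[-0.394,0.08,0.519,0,0.258,0,1],[-0.394,0.08,0.519,0,0.258,0,1]]'; python3 -c 'from h import *;st()'
```

```text
t: 1.8
ee_pos: [0.5407, 0.0441, 0.1502]
ee_rot: [0.528, -0.471, 0.47, -0.528]
wrist_force: [-0.0, 0.2, -0.3]
grip_width: 0.001
t 1.80 track xy mm [ 5.7 17.6] z 150.2 yaw 6.58 tilt [-0.001  0.    -1.   ] F(track x,y,z) [-0.   0.2 -0.3] grip 0.001
```

```bash
python3 -m crank '[[0,0.055,0,0,0,0,1],[0,0.113,0,0,0,0,1],[0,0.113,0,0,0,0,1],[0.015,0.113,0,0,0,0,1],[0.030,0.113,0,0,0,0,1],[0.043,0.113,-0.002,0,0,0,1],[0.058,0.113,-0.005,0,0,0,1],[0.071,0.113,-0.010,0,0,0,1],[0.087,0.113,-0.022,0,0,0,1],[0.099,0.113,-0.038,0,0,0,1],[0.105,0.113,-0.050,0,0,0,1],[0.107,0.113,-0.058,0,0,0,1]]'; python3 -c 'from h import *;st();i=img("top");crop(i,212,230,452,320,3.2,"c3")'
```

```text
t: 3.3
ee_pos: [0.4945, -0.071, 0.0386]
ee_rot: [-0.526, 0.471, -0.472, 0.528]
wrist_force: [22.8, 9.8, -5.5]
grip_width: -0.001
t 3.30 track xy mm [-53.1 -91.6] z 38.6 yaw 6.38 tilt [ 0.002  0.    -1.   ] F(track x,y,z) [23.8  7.2 -5.5] grip -0.001
```

View pics/c3.png

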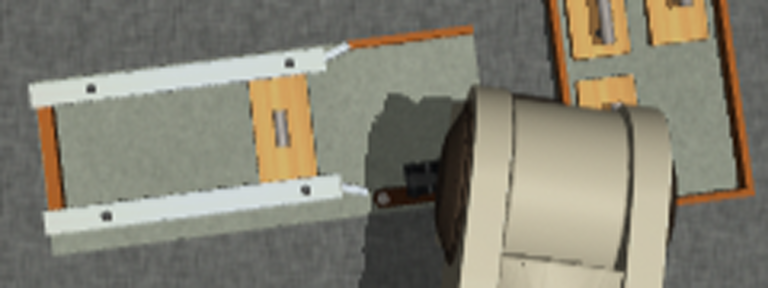

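Keeper is open: the bar lies along the landing's -x side, with 24 N against its stop. Next is pull30, which is in the track.

```bash
python3 -m crank '[[0,0,0.02,0,0,0,1],[0,-0.05,0.03,0,0,0,0.55],[-0.05,-0.06,0.05,0,0,0,0.55],[-0.1,-0.06,0.052,0,0,0,0.55],[-0.152,-0.06,0.052,0,0,0,0.55],[-0.152,-0.06,0.052,0,0,0,0.55],[-0.152,-0.06,0.052,0,0,0,0.55],[-0.152,-0.06,0.052,0,0,0,0.55]]'; python3 -c 'from h import *;st();i=img("scene");crop(i,180,130,400,290,3,"c4")'
```

```text
t: 4.35
ee_pos: [0.531, 0.072, 0.0983]
ee_rot: [-0.529, 0.469, -0.464, 0.534]
wrist_force: [-0.0, 0.5, 0.3]
grip_width: 0.451
t 4.35 track xy mm [-0.8 46.3] z 98.3 yaw 7.47 tilt [-0.001  0.01  -1.   ] F(track x,y,z) [0.  0.5 0.3] grip 0.451
```

View pics/c4.png

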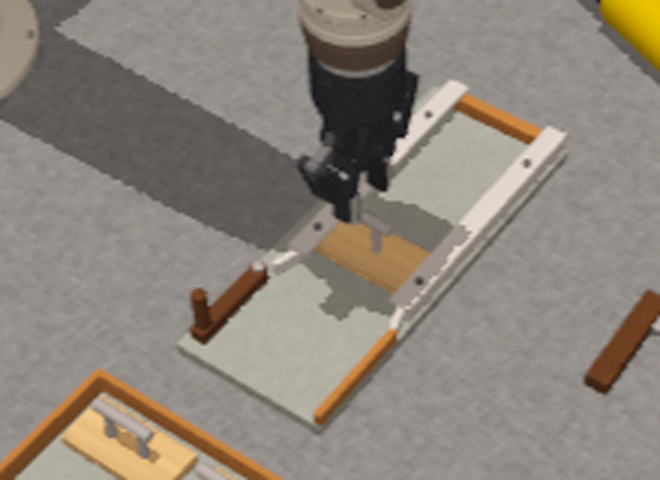

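The keeper is clear of the mouth, lying along the landing edge, peg at (200,315). The fingers are above pull30's bar (crop 368,215), still settling.

```bash
python3 -m crank '[[0,0,0,0,0,0,0.55],[0,0,0,0,0,0,0.55]]'; python3 -c 'from h import *;st()'
```

```text
t: 4.65
ee_pos: [0.5311, 0.0725, 0.0983]
ee_rot: [-0.529, 0.469, -0.463, 0.534]
wrist_force: [0.9, 0.5, -0.1]
grip_width: 0.445
t 4.65 track xy mm [-0.7 46.9] z 98.3 yaw 7.53 tilt [-0.002  0.01  -1.   ] F(track x,y,z) [ 0.9  0.4 -0.1] grip 0.445
```

```bash
python3 -m crank '[[-0.0155,0,0.001,0,0.019,-0.01,0.55],[-0.0155,0,0.001,0,0.019,-0.01,0.55],[-0.0155,0,0.001,0,0.019,-0.01,0.55],[-0.0155,0,0.001,0,0.019,-0.01,0.55]]'; python3 -c 'from h import *;st()'
```

```text
t: 5.15
ee_pos: [0.5319, 0.0745, 0.0984]
ee_rot: [-0.53, 0.468, -0.462, 0.535]
wrist_force: [0.1, 0.1, 0.8]
grip_width: 0.448
t 5.15 track xy mm [ 0.3 48.7] z 98.4 yaw 7.70 tilt [-0.002  0.01  -1.   ] F(track x,y,z) [0.1 0.1 0.8] grip 0.448
```

```bash
python3 -c 'from h import *;np.set_printoptions(precision=3,suppress=True);s=ctrl.sense();print(s["joints"],s["qvel"],s["tau"])'
```

```text
[ 0.133  0.047 -0.122  1.402  0.011  3.141] [ 0.     0.     0.001 -0.001  0.     0.002] [  0.002 -49.813  46.843   0.004   0.035   0.   ]
```

Joint 6 is at its limit, so I'll use the half-turn equivalent of the grasp.

```bash
R='x'; python3 -m crank '[[0,-0.01,0,0,-1.8,0,0.55],[0,-0.01,0,0,-1.8,0,0.55],[0,-0.01,0,0,-1.8,0,0.55],[0,-0.01,0,0,-1.8,0,0.55],[0,-0.01,0,0,-1.8,0,0.55],[0,-0.01,0,0,-1.8,0,0.55],[0,-0.01,0,0,-1.8,0,0.55],[0,-0.01,0,0,-1.8,0,0.55],[0,-0.01,0,0,-1.8,0,0.55],[0,-0.01,0,0,-1.8,0,0.55],[0,-0.01,0,0,-1.8,0,0.55],[0,-0.01,0,0,-1.8,0,0.55]]'; python3 -m crank '[[0,0,0,0,-1.3,0,0.55],[0,0,0,0,-1.3,0,0.55],[0,0,0,0,-1.3,0,0.55],[0,0,0,0,-1.3,0,0.55],[0,0,0,0,-1.3,0,0.55],[0,0,0,0,-1.3,0,0.55],[0,0,0,0,-1.3,0,0.55],[0,0,0,0,-1.3,0,0.55],[0,0,0,0,-1.3,0,0.55]]'; python3 -c 'from h import *;st();print(ctrl.sense()["joints"])'
```

```text
t: 6.65
ee_pos: [0.5319, 0.0743, 0.1084]
ee_rot: [-0.692, -0.127, 0.127, 0.699]
wrist_force: [0.4, -0.2, 1.5]
grip_width: 0.451
t: 7.78
ee_pos: [0.5319, 0.0743, 0.1084]
ee_rot: [0.475, 0.524, -0.519, -0.48]
wrist_force: [-0.3, -0.9, -0.1]
grip_width: 0.449
t 7.78 track xy mm [ 0.3 48.6] z 108.4 yaw -174.95 tilt [-0.002  0.01  -1.   ] F(track x,y,z) [-0.4 -0.9 -0.1] grip 0.449
[ 0.13315636  0.04483445 -0.1054034   1.42087844  0.01061781  0.04502946]
```

```bash
python3 -m crank '[[0.014,0,0.001,0,-0.0236,0.01,0.55],[0.014,0,0.001,0,-0.0236,0.01,0.55],[0.014,0.03,0.001,0,-0.0236,0.01,0.55],[0.014,0.05,0.001,0,-0.0236,0.01,0.55],[0.014,0.068,0.001,0,-0.0236,0.01,0.55],[0.014,0.068,0.001,0,-0.0236,0.01,0.55],[0.014,0.068,0.001,0,-0.0236,0.01,1],[0.014,0.068,0.001,0,-0.0236,0.01,1],[0.014,0.068,0.001,0,-0.0236,0.01,1],[0.014,0.068,0.001,0,-0.0236,0.01,1]]'; python3 -c 'from h import *;st()'
```

```text
t: 9.02
ee_pos: [0.5301, 0.089, 0.0417]
ee_rot: [0.47, 0.529, -0.528, -0.47]
wrist_force: [-1.3, 0.4, 6.4]
grip_width: 0.102
t 9.03 track xy mm [ 0.2 63.3] z 41.7 yaw -173.34 tilt [ 0.001  0.001 -1.   ] F(track x,y,z) [-1.2  0.6  6.4] grip 0.102
```

```bash
python3 -m crank '[[-0.01,-0.001,0,0,0,0,1],[-0.03,-0.001,0,0,0,0,1],[-0.05,-0.001,0,0,0,0,1],[-0.07,-0.001,0,0,0,0,1],[-0.09,-0.001,0,0,0,0,1],[-0.11,-0.001,0,0,0,0,1],[-0.112,-0.002,0,0,0,0,1],[-0.112,-0.002,0,0,0,0,1]]'; python3 -c 'from h import *;st()
i=img("top");j=img("scene");crop(j,160,150,380,360,2.8,"c5")'
```

```text
t: 10.02
ee_pos: [0.5421, -0.0229, 0.0419]
ee_rot: [-0.47, -0.528, 0.528, 0.471]
wrist_force: [0.2, -0.1, -1.7]
grip_width: 0.102
t 10.03 track xy mm [ -0.4 -49.2] z 41.9 yaw -173.38 tilt [-0.002  0.    -1.   ] F(track x,y,z) [ 0.2 -0.1 -1.7] grip 0.102
```

View pics/c5.png

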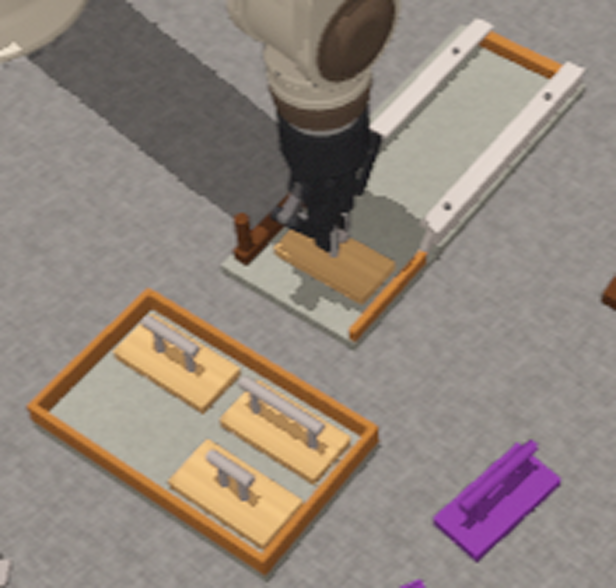

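The track is empty and pull30 sits on the landing, square in the grip (crop 330,265). I'll park it in the bin's free quarter, at ≈ (0.530,-0.262).

```bash
python3 -m crank '[[0,-0.03,0,0,0,0,1],[0,-0.07,0,0,0,0,1],[-0.04,-0.07,0.005,0,0,0,1],[-0.09,-0.07,0.015,0,0,0,1],[-0.14,-0.07,0.025,0,0,0,1],[-0.19,-0.07,0.035,0,0,0,1],[-0.236,-0.07,0.0387,0,0,0,1],[-0.236,-0.07,0.0387,0,0,0,1],[-0.236,-0.07,0.0387,0,0,0,1],[-0.236,-0.04,0.0387,0,0,0,1],[-0.236,-0.02,0.0387,0,0,0,1],[-0.236,-0.01,0.0387,0,0,0,1]]'; python3 -c 'from h import *;st();print(ctrl.sense()["joints"])'
```

```text
t: 11.62
ee_pos: [0.5312, -0.2597, 0.0513]
ee_rot: [-0.469, -0.529, 0.529, 0.47]
wrist_force: [-0.2, -0.1, -0.9]
grip_width: 0.105
t 11.62 track xy mm [ -37.6 -283.3] z 51.3 yaw -173.23 tilt [-0.002  0.001 -1.   ] F(track x,y,z) [-0.2 -0.1 -0.9] grip 0.105
[-4.54800579e-01  1.92594356e-01 -5.41729084e-02  1.32638621e+00
  2.84549372e-04 -5.73001504e-01]
```

```bash
python3 -m crank '[[0,0.009,0,0,0,0,1],[0,0.009,0,0,0,0,1],[0,0.009,0,0,0,0,0.75],[0,0.009,0,0,0,0,0.7],[0,-0.03,0,0,0,0,0.7],[0,-0.07,0,0,0,0,0.6],[0.06,-0.08,-0.02,0,0,0,0.55],[0.12,-0.08,-0.04,0,0,0,0.55],[0.18,-0.08,-0.04,0,0,0,0.55],[0.22,-0.08,-0.04,0,0,0,0.55],[0.24,-0.08,-0.04,0,0,0,0.55],[0.24,-0.08,-0.04,0,0,0,0.55]]'; python3 -c '
from h import *;st();i=img("top");crop(i,212,190,462,315,3.2,"c6")
for t in tiles(i):print(w2t(t[0]),*t)'
```

```text
t: 13.12
ee_pos: [0.5436, -0.0177, 0.133]
ee_rot: [0.47, 0.529, -0.528, -0.47]
wrist_force: [-0.3, -0.2, 0.0]
grip_width: 0.449
t 13.12 track xy mm [  1.7 -44.1] z 133.0 yaw -173.25 tilt [ 0.  0. -1.] F(track x,y,z) [-0.3 -0.2  0. ] grip 0.449
[-0.04241193 -0.21694483] [ 0.51903499 -0.19432043] 6.32093249911884 [np.float64(0.047434246197029725), np.float64(0.10016058167603295)] [403.50403 271.98807]
[-0.03820231 -0.2847332 ] [ 0.53077468 -0.26121709] 6.131851742067141 [np.float64(0.04946784199837627), np.float64(0.1007674738410316)] [427.78122 267.3537 ]
[ 0.07574417 -0.21670983] [ 0.63642854 -0.18091616] 6.8313259631642325 [np.float64(0.0492408952071541), np.float64(0.10069969935070783)] [397.58054 229.25647]
[ 0.07979297 -0.28529243] [ 0.64809694 -0.24862002] 5.960843300462642 [np.float64(0.049454486960887584), np.float64(0.10075501350396623)] [422.02124 224.72218]
```

View pics/c6.png

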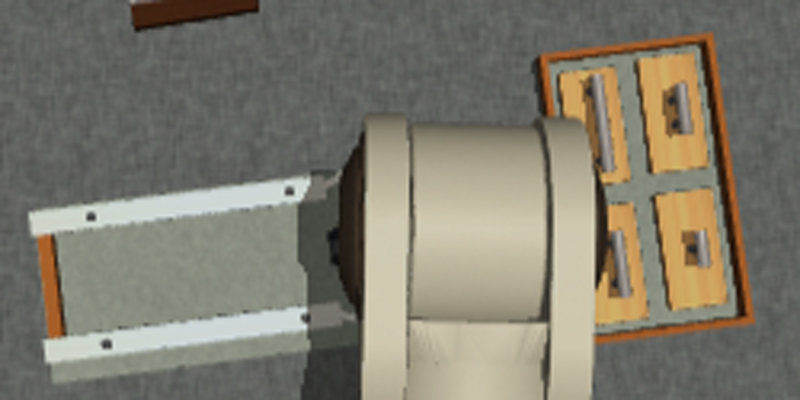

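The parked pull30 measures within 1 mm of where I placed it; all four bin tiles are visible and aligned. Pull82 is the long bar at crop (600,122). Grasping it.

```bash
python3 -m crank '[[-0.05,0,-0.02,0,0,0,0.55],[-0.1,0,-0.04,0,0,0,0.55],[-0.15,0.01,-0.06,0,0,0,0.55],[-0.1726,0.02,-0.0742,0,0,0,0.55],[-0.1726,0.02,-0.0742,0,0,0,0.55],[-0.1726,0.04,-0.0742,0,0,0,0.55],[-0.1726,0.065,-0.0742,0,0,0,0.55],[-0.1726,0.092,-0.0742,0,0,0,0.55],[-0.1726,0.092,-0.0742,0,0,0,0.55],[-0.1726,0.092,-0.0742,0,0,0,1],[-0.1726,0.092,-0.0742,0,0,0,1],[-0.1726,0.092,-0.0742,0,0,0,1]]';python3 -m crank '[[0,0,0,0,0,0,1],[0,-0.03,0,0,0,0,1],[0,-0.06,0,0,0,0,1],[0,-0.075,0,0,0,0,1],[0,-0.075,0,0,0,0,1]]'; python3 -c 'from h import *;st();img("scene","s7")
j=cv2.imread("pics/s7.png")[120:380,150:400];cv2.imwrite("pics/c7.png",cv2.resize(j,None,fx=2.2,fy=2.2))'
```

```text
t: 14.68
ee_pos: [0.6377, -0.1811, 0.0422]
ee_rot: [0.47, 0.529, -0.528, -0.47]
wrist_force: [-1.1, 1.5, 6.2]
grip_width: 0.105
t: 15.3
ee_pos: [0.6377, -0.1813, 0.1164]
ee_rot: [0.47, 0.529, -0.528, -0.47]
wrist_force: [0.7, 0.6, -1.3]
grip_width: 0.104
t 15.30 track xy mm [  77.  -217.2] z 116.4 yaw -173.33 tilt [ 0.001  0.    -1.   ] F(track x,y,z) [ 0.7  0.5 -1.3] grip 0.104
```

View pics/c7.png

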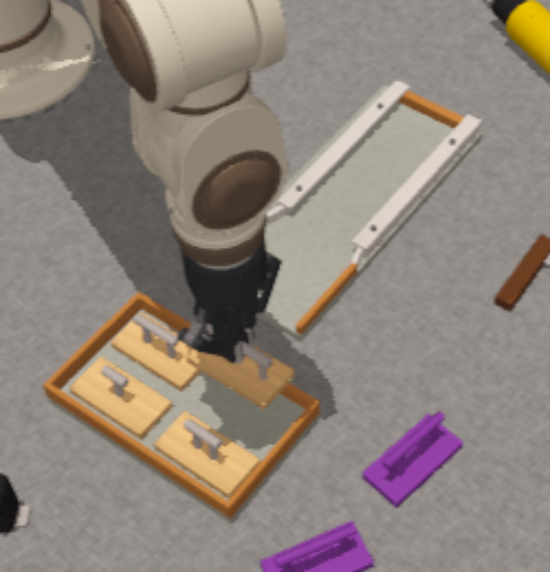

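Pull82 is up and level in the grip. Carrying it to the landing.

```bash
python3 -m crank '[[0.03,0,0.015,0,0,0,1],[0.07,0,0.03,0,0,0,1],[0.11,0,0.05,0,0,0,1],[0.15,0,0.07,0,0,0,1],[0.167,0,0.076,0,0,0,1],[0.167,0,0.076,0,0,0,1],[0.167,0.02,0.076,0,0,0,1],[0.167,0.04,0.076,0,0,0,1],[0.167,0.06,0.076,0,0,0,1],[0.167,0.070,0.076,0,0,0,1],[0.167,0.0735,0.076,0,0,0,1],[0.167,0.0735,0.076,0,0,0,1]]'; python3 -c 'from h import *;st()'; python3 -m crank '[[0.02,0,0,0,0,0,1],[0.035,0,0,0,0,0,1],[0.05,0,0,0,0,0,1],[0.065,0,0,0,0,0,1],[0.08,0,0,0,0,0,1],[0.09,0,0,0,0,0,1],[0.1,0,0,0,0,0,1],[0.1,0,0,0,0,0,1]]'; python3 -c 'from h import *;st()'
```

```text
t: 16.85
ee_pos: [0.5426, -0.0244, 0.0424]
ee_rot: [0.47, 0.528, -0.528, -0.47]
wrist_force: [-0.3, -0.9, -1.0]
grip_width: 0.102
t 16.85 track xy mm [ -0.  -50.7] z 42.4 yaw -173.35 tilt [-0.  0. -1.] F(track x,y,z) [-0.4 -0.9 -1. ] grip 0.102
t: 17.85
ee_pos: [0.5306, 0.0761, 0.0422]
ee_rot: [0.469, 0.529, -0.528, -0.47]
wrist_force: [-0.7, 1.3, 1.2]
grip_width: 0.104
t 17.85 track xy mm [-0.8 50.5] z 42.2 yaw -173.28 tilt [-0.001  0.001 -1.   ] F(track x,y,z) [-0.6  1.4  1.2] grip 0.104
```

```bash
python3 -m crank '[[0.02,0,0,0,0,0,1],[0.04,0,0,0,0,0,1],[0.06,0,0,0,0,0,1],[0.08,0,0,0,0,0,1],[0.1,0,0,0,0,0,1],[0.12,0,0,0,0,0,1],[0.14,0,0,0,0,0,1],[0.16,0,0,0,0,0,1],[0.17,0,0,0,0,0,1],[0.173,0,0,0,0,0,1],[0.176,0,0,0,0,0,1],[0.176,0,0,0,0,0,1]]'; python3 -c 'from h import *;st()'; python3 -m crank '[[0.0015,0,0,0,0,0,1],[0.003,0,0,0,0,0,1],[0.003,0,0,0,0,0,1]]';  python3 -c 'from h import *;st()'
```

```text
t: 19.35
ee_pos: [0.5102, 0.2501, 0.0422]
ee_rot: [0.47, 0.528, -0.528, -0.471]
wrist_force: [0.7, 1.1, -0.3]
grip_width: 0.11
t 19.35 track xy mm [ -1.7 225.7] z 42.2 yaw -173.35 tilt [-0.001  0.001 -1.   ] F(track x,y,z) [ 0.8  1.  -0.3] grip 0.110
t: 19.73
ee_pos: [0.5098, 0.2531, 0.0422]
ee_rot: [-0.47, -0.528, 0.528, 0.47]
wrist_force: [-1.0, -0.4, 0.3]
grip_width: 0.103
t 19.73 track xy mm [ -1.7 228.7] z 42.2 yaw -173.34 tilt [-0.001  0.001 -1.   ] F(track x,y,z) [-1.1 -0.3  0.3] grip 0.103
```

```bash
python3 -m crank '[[0.001,0,0,0,0,0,1],[0.002,0,0,0,0,0,1],[0.003,0,0,0,0,0,1],[0.003,0,0,0,0,0,1]]'; python3 -c 'from h import *;st()'; python3 -m crank '[[0.0005,0,0,0,0,0,1],[0.001,0,0,0,0,0,1],[0.001,0,0,0,0,0,1]]';  python3 -c 'from h import *;st()'
```

```text
t: 20.23
ee_pos: [0.5095, 0.2557, 0.0422]
ee_rot: [-0.47, -0.528, 0.528, 0.47]
wrist_force: [-0.1, -4.7, 1.7]
grip_width: 0.103
t 20.23 track xy mm [ -1.7 231.3] z 42.2 yaw -173.35 tilt [-0.001 -0.    -1.   ] F(track x,y,z) [-0.6 -4.6  1.7] grip 0.103
t: 20.6
ee_pos: [0.5095, 0.2561, 0.0424]
ee_rot: [-0.47, -0.528, 0.528, 0.47]
wrist_force: [-0.2, -7.2, 4.1]
grip_width: 0.102
t 20.60 track xy mm [ -1.7 231.8] z 42.4 yaw -173.37 tilt [-0.    -0.001 -1.   ] F(track x,y,z) [-1.  -7.1  4.1] grip 0.102
```

Pull82 made contact at y ≈ 231 (expected 231), 7 N. Release, rise, back off to look.

```bash
python3 -m crank '[[0,0,0,0,0,0,0.8],[0,0,0,0,0,0,0.65],[0,0,0,0,0,0,0.65],[0,-0.03,0,0,0,0,0.6],[0,-0.07,0,0,0,0,0.55],[-0.05,-0.07,0,0,0,0,0.55],[-0.11,-0.07,0,0,0,0,0.55],[-0.16,-0.07,0,0,0,0,0.55],[-0.17,-0.07,0,0,0,0,0.55],[-0.17,-0.07,0,0,0,0,0.55]]'; python3 -c '
from h import *;st();i=img("top","t8")
for t in tiles(i):print(w2t(t[0])*1e3,t[1],t[2])'
```

```text
t: 21.85
ee_pos: [0.5292, 0.088, 0.1121]
ee_rot: [0.47, 0.528, -0.528, -0.471]
wrist_force: [-0.2, 0.7, -0.8]
grip_width: 0.451
t 21.85 track xy mm [-0.8 62.5] z 112.1 yaw -173.40 tilt [-0.001  0.001 -1.   ] F(track x,y,z) [-0.1  0.7 -0.8] grip 0.451
[ -1.08665215 236.56638174] 7.087422522354956 [np.float64(0.06138614865332543), np.float64(0.08876632388631081)]
[ -42.11291647 -215.97277672] 6.320883886060017 [np.float64(0.04938493805122854), np.float64(0.10077710073821783)]
[ -38.19939587 -284.71885765] 6.153945770578645 [np.float64(0.04947029520459989), np.float64(0.100769633227623)]
[  79.7929702  -285.29242555] 5.960843300462642 [np.float64(0.049454486960887584), np.float64(0.10075501350396623)]
```

```bash
python3 -m crank '[[-0.06,0,0.01,0,0,0,0.55],[-0.12,0,0.02,0,0,0,0.55],[-0.18,0,0.03,0,0,0,0.55],[-0.24,0,0.04,0,0,0,0.55],[-0.2785,0,0.0413,0,0,0,0.55],[-0.2785,0,0.0413,0,0,0,0.55],[-0.2785,0.025,0.0413,0,0,0,0.55],[-0.2785,0.05,0.0413,0,0,0,0.55],[-0.2785,0.0705,0.0413,0,0,0,0.55],[-0.2785,0.0705,0.0413,0,0,0,0.55],[-0.2785,0.0705,0.0413,0,0,0,1],[-0.2785,0.0705,0.0413,0,0,0,1]]';python3 -m crank '[[0,0,0,0,0,0,1],[0,0,0,0,0,0,1],[0,-0.03,0,0,0,0,1],[0,-0.06,0,0,0,0,1],[0,-0.075,0,0,0,0,1],[0,-0.075,0,0,0,0,1]]'; python3 -c 'from h import *;st();img("scene","s9");img("top","t9")'
```

```text
t: 23.4
ee_pos: [0.5213, -0.193, 0.0428]
ee_rot: [0.47, 0.529, -0.528, -0.47]
wrist_force: [0.6, 0.0, 1.9]
grip_width: 0.1
t: 24.15
ee_pos: [0.5209, -0.1935, 0.1171]
ee_rot: [0.47, 0.528, -0.528, -0.47]
wrist_force: [0.5, -0.2, -0.9]
grip_width: 0.099
t 24.15 track xy mm [ -40.5 -216.4] z 117.1 yaw -173.34 tilt [ 0.001 -0.    -1.   ] F(track x,y,z) [ 0.5 -0.2 -0.9] grip 0.099
```

```bash
python3 -m crank '[[0.04,0,-0.01,0,0,0,1],[0.09,0,-0.02,0,0,0,1],[0.14,0,-0.035,0,0,0,1],[0.166,0,-0.0415,0,0,0,1],[0.166,0,-0.0415,0,0,0,1],[0.166,0.02,-0.0415,0,0,0,1],[0.166,0.04,-0.0415,0,0,0,1],[0.166,0.06,-0.0415,0,0,0,1],[0.166,0.070,-0.0415,0,0,0,1],[0.166,0.074,-0.0415,0,0,0,1],[0.166,0.074,-0.0415,0,0,0,1]]'; python3 -c 'from h import *;st()'; python3 -m crank '[[0.02,0,0,0,0,0,1],[0.035,0,0,0,0,0,1],[0.05,0,0,0,0,0,1],[0.065,0,0,0,0,0,1],[0.08,0,0,0,0,0,1],[0.09,0,0,0,0,0,1],[0.1,0,0,0,0,0,1],[0.1,0,0,0,0,0,1]]'; python3 -c 'from h import *;st()'
```

```text
t: 25.62
ee_pos: [0.5424, -0.0239, 0.043]
ee_rot: [0.47, 0.528, -0.528, -0.47]
wrist_force: [-0.3, 0.5, -1.4]
grip_width: 0.099
t 25.62 track xy mm [ -0.2 -50.2] z 43.0 yaw -173.36 tilt [-0.  0. -1.] F(track x,y,z) [-0.2  0.5 -1.4] grip 0.099
t: 26.62
ee_pos: [0.5308, 0.0769, 0.0428]
ee_rot: [0.469, 0.529, -0.528, -0.47]
wrist_force: [0.3, 3.0, 4.2]
grip_width: 0.107
t 26.62 track xy mm [-0.5 51.3] z 42.8 yaw -173.28 tilt [-0.     0.002 -1.   ] F(track x,y,z) [0.6 3.  4.2] grip 0.107
```

```bash
python3 -m crank '[[0.02,0,0,0,0,0,1],[0.04,0,0,0,0,0,1],[0.06,0,0,0,0,0,1],[0.08,0,0,0,0,0,1],[0.1,0,0,0,0,0,1],[0.115,0,0,0,0,0,1],[0.122,0,0,0,0,0,1],[0.125,0,0,0,0,0,1],[0.125,0,0,0,0,0,1]]'; python3 -c 'from h import *;st()'; python3 -m crank '[[0.0015,0,0,0,0,0,1],[0.003,0,0,0,0,0,1],[0.004,0,0,0,0,0,1],[0.004,0,0,0,0,0,1]]';  python3 -c 'from h import *;st()'
```

```text
t: 27.75
ee_pos: [0.5167, 0.2, 0.043]
ee_rot: [0.47, 0.528, -0.528, -0.47]
wrist_force: [1.5, -3.4, 5.4]
grip_width: 0.101
t 27.75 track xy mm [ -0.8 175.2] z 43.0 yaw -173.35 tilt [ 0.  0. -1.] F(track x,y,z) [ 1.1 -3.5  5.4] grip 0.101
t: 28.25
ee_pos: [0.5163, 0.2036, 0.0431]
ee_rot: [0.47, 0.528, -0.528, -0.47]
wrist_force: [1.6, -3.6, 5.0]
grip_width: 0.1
t 28.25 track xy mm [ -0.8 178.8] z 43.1 yaw -173.38 tilt [ 0.001 -0.    -1.   ] F(track x,y,z) [ 1.1 -3.7  5. ] grip 0.100
```

```bash
python3 -m crank '[[0.001,-0.0004,0,0,0,0,1],[0.002,-0.0004,0,0,0,0,1],[0.003,-0.0004,0,0,0,0,1],[0.003,-0.0004,0,0,0,0,1]]'; python3 -c 'from h import *;st()'; python3 -m crank '[[0.0005,0,0,0,0,0,1],[0.001,0,0,0,0,0,1],[0.001,0,0,0,0,0,1]]';  python3 -c 'from h import *;st()'
```

```text
t: 28.75
ee_pos: [0.5159, 0.2067, 0.0433]
ee_rot: [0.47, 0.528, -0.528, -0.47]
wrist_force: [3.7, -3.8, 4.0]
grip_width: 0.104
t 28.75 track xy mm [ -0.8 181.9] z 43.3 yaw -173.36 tilt [ 0. -0. -1.] F(track x,y,z) [ 3.3 -4.2  4. ] grip 0.104
t: 29.12
ee_pos: [0.5158, 0.2071, 0.0434]
ee_rot: [-0.471, -0.528, 0.528, 0.47]
wrist_force: [3.3, -9.2, 6.5]
grip_width: 0.102
t 29.12 track xy mm [ -0.9 182.3] z 43.4 yaw -173.38 tilt [ 0.001 -0.001 -1.   ] F(track x,y,z) [ 2.2 -9.5  6.5] grip 0.102
```

```bash
python3 -m crank '[[0.0008,0,0,0,0,0,1],[0.0008,0,0,0,0,0,1]]';  python3 -c 'from h import *;st()'; python3 -m crank '[[0,0,0,0,0,0,0.8],[0,0,0,0,0,0,0.65],[0,0,0,0,0,0,0.65],[0,-0.03,0,0,0,0,0.6],[0,-0.07,0,0,0,0,0.55],[-0.05,-0.07,0,0,0,0,0.55],[-0.11,-0.07,0,0,0,0,0.55],[-0.15,-0.07,0,0,0,0,0.55],[-0.15,-0.07,0,0,0,0,0.55]]'; python3 -c '
from h import *;st();i=img("top","t10");crop(i,212,190,462,315,3.2,"c10")
for t in tiles(i):print(w2t(t[0])*1e3,t[1],t[2])'
```

```text
t: 29.38
ee_pos: [0.5158, 0.2074, 0.0436]
ee_rot: [-0.471, -0.528, 0.528, 0.47]
wrist_force: [3.5, -11.3, 7.3]
grip_width: 0.102
t 29.38 track xy mm [ -0.9 182.6] z 43.6 yaw -173.40 tilt [ 0.001 -0.002 -1.   ] F(track x,y,z) [  2.3 -11.6   7.3] grip 0.102
t: 30.5
ee_pos: [0.5327, 0.0576, 0.1128]
ee_rot: [-0.471, -0.527, 0.528, 0.471]
wrist_force: [-0.4, 0.8, 0.5]
grip_width: 0.453
t 30.50 track xy mm [-0.8 31.9] z 112.8 yaw -173.52 tilt [-0.001  0.001 -1.   ] F(track x,y,z) [-0.3  0.8  0.5] grip 0.453
[ -1.05399525 211.47143365] -83.47741070357964 [np.float64(0.08883878605931178), np.float64(0.1117296244210438)]
[   7.96012776 -289.52559874] 1.693078182977871 [np.float64(0.05324979221338858), np.float64(0.20267653862664786)]
```

View pics/c10.png

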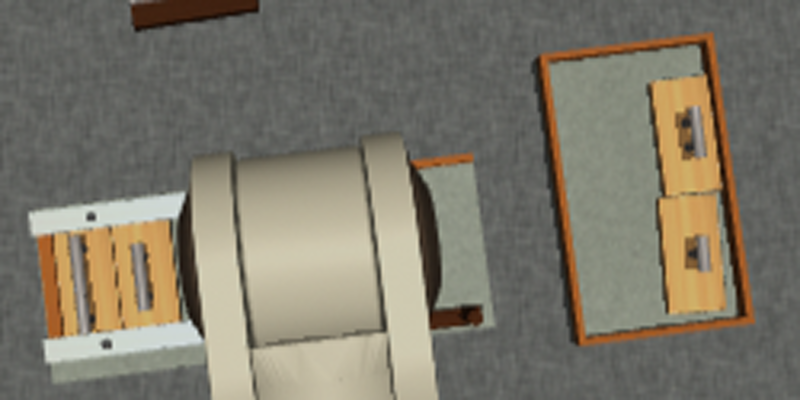

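The disturbance has come: pull43 has shifted to crop (690,132), end to end with pull30 (690,253). The two tiles in the track are tight, with no gap. I'll re-measure pull43 by splitting the merged mask at the seam.

```bash
python3 - <<'E'
from h import *
im=img('top')
c=im['color'].copy()
for y0,y1 in((205,249),(252,300)):
    k=dict(im);cc=np.zeros_like(c);cc[y0:y1,380:450]=c[y0:y1,380:450];k['color']=cc
    for t in tiles(k):print(w2t(t[0])*1e3,t[1],t[2],t[3])
c1=lambda *p:np.array(p)/3.2+[212,190]-.5*(1-1/3.2)
w=ray(im,c1((694,108),(703,156)),.058);print(w2t(w.mean(0))*1e3,np.degrees(np.arctan2(*(w[0]-w[1])[[1,0]])),np.linalg.norm(w[0]-w[1]))
w=ray(im,c1((697,236),(704,270)),.058);print(w2t(w.mean(0))*1e3)
E
```

```text
[  60.04858853 -293.49336608] 5.939015861604588 [np.float64(0.048730968340236935), np.float64(0.0983020358899485)] [425.95963 231.4471 ]
[ -43.24921664 -284.66153897] 3.163930908650002 [np.float64(0.04968836082049781), np.float64(0.09869625383290363)] [428.0099  269.18893]
[  58.34990117 -295.31868981] 9.013195189769778 0.040798929596142466
[ -41.73761652 -282.88263429]
```

```bash
python3 -m crank '[[-0.06,0,-0.01,0,0,0,0.55],[-0.12,0,-0.02,0,0,0,0.55],[-0.18,0,-0.03,0,0,0,0.55],[-0.24,0,-0.04,0,0,0,0.55],[-0.3,0,-0.055,0,0,0,0.55],[-0.326,0,-0.06,0,0,0,0.55],[-0.326,0,-0.06,0,0,0,0.55],[-0.326,0.025,-0.06,0,0,0,0.55],[-0.326,0.05,-0.06,0,0,0,0.55],[-0.326,0.0705,-0.06,0,0,0,0.55],[-0.326,0.0705,-0.06,0,0,0,0.55]]';python3 -m crank '[[0,0,0,0,0,0,1],[0,0,0,0,0,0,1],[0,0,0,0,0,0,1],[0,-0.002,0,0,0,0,1],[0,-0.03,0,0,0,0,1],[0,-0.06,0,0,0,0,1],[0,-0.075,0,0,0,0,1],[0,-0.075,0,0,0,0,1]]'; python3 -c 'from h import *;st();img("scene","s11");img("top","t11");j=cv2.imread("pics/s11.png")[120:380,150:400];cv2.imwrite("pics/c11.png",cv2.resize(j,None,fx=2.2,fy=2.2))'
```

```text
t: 31.98
ee_pos: [0.6293, -0.2546, 0.0405]
ee_rot: [-0.468, -0.528, 0.529, 0.471]
wrist_force: [0.8, 0.2, 0.9]
grip_width: 0.445
t: 32.98
ee_pos: [0.6305, -0.2574, 0.1179]
ee_rot: [0.47, 0.528, -0.528, -0.47]
wrist_force: [-0.1, -0.0, -1.8]
grip_width: 0.102
t 32.98 track xy mm [  61.3 -292. ] z 117.9 yaw -173.34 tilt [ 0.001 -0.    -1.   ] F(track x,y,z) [-0.1 -0.  -1.8] grip 0.102
```

View pics/c11.png

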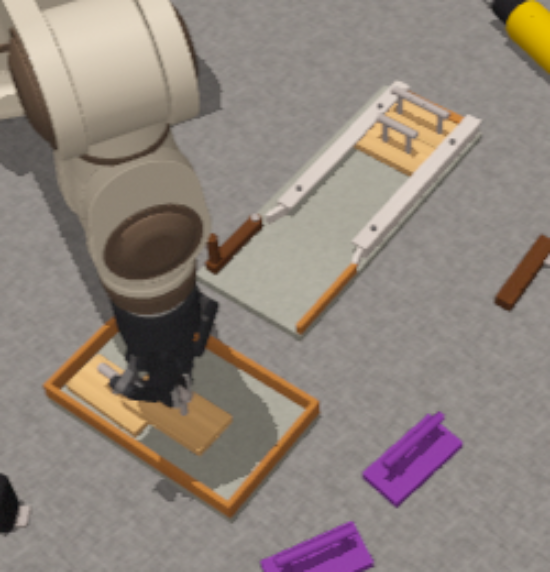

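Pull43 is held level; the two in the track stand tight. Carry and insert.

```bash
python3 -m crank '[[0.05,0,0.015,0,0,0,1],[0.1,0,0.03,0,0,0,1],[0.15,0,0.04,0,0,0,1],[0.2,0,0.05,0,0,0,1],[0.242,0,0.060,0,0,0,1],[0.242,0,0.060,0,0,0,1],[0.242,0.02,0.060,0,0,0,1],[0.242,0.04,0.060,0,0,0,1],[0.242,0.06,0.060,0,0,0,1],[0.242,0.070,0.060,0,0,0,1],[0.242,0.074,0.060,0,0,0,1],[0.242,0.074,0.060,0,0,0,1]]'; python3 -c 'from h import *;st()'; python3 -m crank '[[0.02,0,0,0,0,0,1],[0.035,0,0,0,0,0,1],[0.05,0,0,0,0,0,1],[0.065,0,0,0,0,0,1],[0.08,0,0,0,0,0,1],[0.09,0,0,0,0,0,1],[0.1,0,0,0,0,0,1],[0.1,0,0,0,0,0,1]]'; python3 -c 'from h import *;st()'
```

```text
t: 34.58
ee_pos: [0.5426, -0.0241, 0.0438]
ee_rot: [0.47, 0.528, -0.528, -0.47]
wrist_force: [-0.6, 0.1, -2.3]
grip_width: 0.101
t 34.58 track xy mm [ -0.1 -50.4] z 43.8 yaw -173.36 tilt [-0.  0. -1.] F(track x,y,z) [-0.6  0.1 -2.3] grip 0.101
t: 35.58
ee_pos: [0.5336, 0.0596, 0.0454]
ee_rot: [-0.483, -0.518, 0.533, 0.463]
wrist_force: [11.3, -99.4, 15.1]
grip_width: 0.104
t 35.58 track xy mm [ 0.4 33.8] z 45.4 yaw -174.02 tilt [ 0.006 -0.035 -0.999] F(track x,y,z) [   0.1 -100.    15.1] grip 0.104
```

Jammed at 100 N, so I'm backing out at once and looking.

```bash
python3 -m crank '[[-0.02,0,0,0,0,0,1],[-0.025,0,0,0,0,0,1]]'; python3 -c 'from h import *;st();j=img("scene");i=img("top","t12");a=cv2.resize(j["color"][120:260,210:370],None,fx=3.6,fy=3.6,interpolation=cv2.INTER_CUBIC);cv2.imwrite("pics/c12.png",a)'
```

```text
t: 35.83
ee_pos: [0.5345, 0.0513, 0.0442]
ee_rot: [0.47, 0.529, -0.527, -0.471]
wrist_force: [2.6, 5.3, 3.8]
grip_width: 0.107
t 35.83 track xy mm [ 0.3 25.4] z 44.2 yaw -173.40 tilt [ 0.001  0.004 -1.   ] F(track x,y,z) [3.2 4.9 3.8] grip 0.107
```

View pics/c12.png

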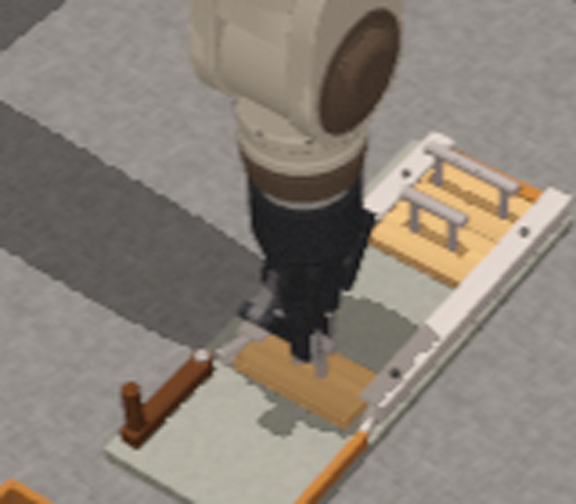

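```bash
python3 -m crank '[[-0.02,0,0,0,0,0,1],[-0.04,0,0,0,0,0,1],[-0.06,0,0,0,0,0,1],[-0.075,0,0,0,0,0,1],[-0.075,0,0,0,0,0,1],[-0.075,0,0,0,0,0,0.8],[-0.075,0,0,0,0,0,0.6],[-0.075,-0.03,0,0,0,0,0.55],[-0.075,-0.07,0,0,0,0,0.55]]'; python3 -c 'from h import *;st()';python3 -m crank '[[0.05,0,0,0,0,0,0.55],[0.1,0,0,0,0,0,0.55],[0.15,0,0,0,0,0,0.55],[0.2,0,0,0,0,0,0.55],[0.2,0,0,0,0,0,0.55]]'; python3 -c '
from h import *;st();i=img("top","t13");crop(i,212,190,462,315,3.2,"c13")
for t in tiles(i):print(w2t(t[0])*1e3,t[1],t[2])'
```

```text
t: 37.05
ee_pos: [0.5414, -0.0231, 0.1127]
ee_rot: [-0.469, -0.528, 0.529, 0.471]
wrist_force: [1.0, 0.2, 0.4]
grip_width: 0.448
t 37.05 track xy mm [ -1.1 -49.3] z 112.7 yaw -173.30 tilt [-0.004  0.001 -1.   ] F(track x,y,z) [1.  0.1 0.4] grip 0.448
t: 37.67
ee_pos: [0.5181, 0.1781, 0.1129]
ee_rot: [-0.468, -0.529, 0.53, 0.47]
wrist_force: [0.8, -0.6, 0.1]
grip_width: 0.454
t 37.67 track xy mm [ -1.8 153.3] z 112.9 yaw -173.07 tilt [-0.002  0.001 -1.   ] F(track x,y,z) [ 0.8 -0.6  0.1] grip 0.454
[ -43.81491115 -284.86407134] 4.523068764100884 [np.float64(0.049553902315837145), np.float64(0.10044237264385207)]
[ -2.97159772 -51.99861267] 6.769951846895083 [np.float64(0.050185637800220756), np.float64(0.10127638670354339)]
```

View pics/c13.png

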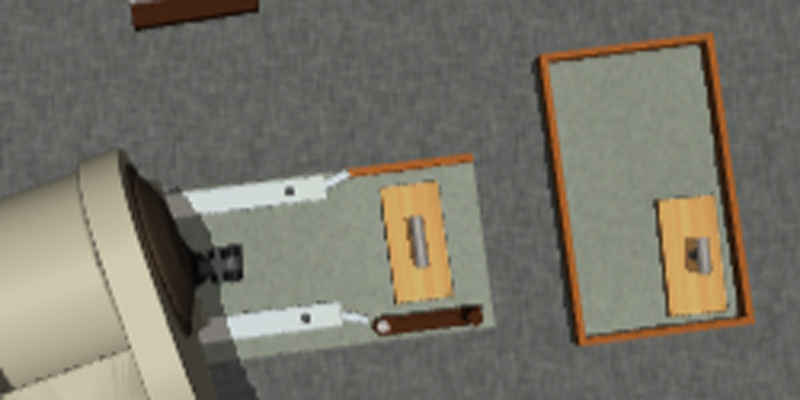

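Pull43 sits square on the landing (crop 417,242), but about 2 mm towards -x of the channel centre line (≈ -0.9 mm in my frame, judged from the tiles already in). It most likely caught the rail. Regrasp on its centre.

```bash
python3 -m crank '[[-0.06,0,0,0,0,0,0.55],[-0.12,0,0,0,0,0,0.55],[-0.17,0,0.001,0,0,0,0.55],[-0.204,0,0.001,0,0,0,0.55],[-0.204,0,0.001,0,0,0,0.55],[-0.204,0.025,0.001,0,0,0,0.55],[-0.204,0.05,0.001,0,0,0,0.55],[-0.204,0.070,0.001,0,0,0,0.55],[-0.204,0.070,0.001,0,0,0,0.55]]'; python3 -c 'from h import *;st()';python3 -m crank '[[0,0,0,0,0,0,1],[0,0,0,0,0,0,1],[0,0,0,0,0,0,1]]'; python3 -c 'from h import *;st()'
```

```text
t: 38.85
ee_pos: [0.5404, -0.0274, 0.0418]
ee_rot: [-0.469, -0.528, 0.529, 0.471]
wrist_force: [0.1, 0.5, 0.0]
grip_width: 0.453
t 38.85 track xy mm [ -2.5 -53.4] z 41.8 yaw -173.32 tilt [-0.004  0.001 -1.   ] F(track x,y,z) [0.2 0.4 0. ] grip 0.453
t: 39.22
ee_pos: [0.5424, -0.0276, 0.0446]
ee_rot: [0.47, 0.529, -0.528, -0.47]
wrist_force: [-1.2, 1.9, 6.4]
grip_width: 0.109
t 39.23 track xy mm [ -0.6 -53.8] z 44.6 yaw -173.32 tilt [ 0.001  0.001 -1.   ] F(track x,y,z) [-1.   2.   6.4] grip 0.109
```

```bash
python3 -m crank '[[0.01,-0.001,-0.0018,0,0,0,1],[0.02,-0.001,-0.0018,0,0,0,1],[0.03,-0.001,-0.0018,0,0,0,1],[0.04,-0.001,-0.0018,0,0,0,1],[0.05,-0.001,-0.0018,0,0,0,1],[0.055,-0.001,-0.0018,0,0,0,1],[0.06,-0.001,-0.0018,0,0,0,1]]'; python3 -c 'from h import *;st()';python3 -m crank '[[0.005,0,0,0,0,0,1],[0.01,0,0,0,0,0,1],[0.015,0,0,0,0,0,1]]'; python3 -c 'from h import *;st()'
```

```text
t: 40.1
ee_pos: [0.5366, 0.0323, 0.0444]
ee_rot: [-0.47, -0.528, 0.528, 0.47]
wrist_force: [1.0, -0.7, 1.4]
grip_width: 0.101
t 40.10 track xy mm [0.3 6.3] z 44.4 yaw -173.33 tilt [-0.001  0.    -1.   ] F(track x,y,z) [ 0.9 -0.8  1.4] grip 0.101
t: 40.48
ee_pos: [0.5348, 0.0472, 0.0444]
ee_rot: [-0.47, -0.528, 0.528, 0.47]
wrist_force: [0.9, -1.8, 0.7]
grip_width: 0.101
t 40.48 track xy mm [ 0.2 21.3] z 44.4 yaw -173.34 tilt [-0.001  0.001 -1.   ] F(track x,y,z) [ 0.7 -1.9  0.7] grip 0.101
```

```bash
python3 -m crank '[[0.005,0,0,0,0,0,1],[0.01,0,0,0,0,0,1],[0.015,0,0,0,0,0,1],[0.02,0,0,0,0,0,1]]'; python3 -c 'from h import *;st()'
```

```text
t: 40.98
ee_pos: [0.5325, 0.0671, 0.0445]
ee_rot: [0.47, 0.528, -0.528, -0.47]
wrist_force: [-0.1, -0.7, -0.1]
grip_width: 0.099
t 40.98 track xy mm [ 0.1 41.4] z 44.5 yaw -173.33 tilt [-0.001  0.001 -1.   ] F(track x,y,z) [-0.2 -0.7 -0.1] grip 0.099
```

```bash
python3 -m crank '[[0.01,0,0,0,0,0,1],[0.022,0,0,0,0,0,1],[0.034,0,0,0,0,0,1],[0.046,0,0,0,0,0,1],[0.058,0,0,0,0,0,1],[0.07,0,0,0,0,0,1],[0.08,0,0,0,0,0,1],[0.083,0,0,0,0,0,1],[0.085,0,0,0,0,0,1],[0.086,0,0,0,0,0,1]]'; python3 -c 'from h import *;st()';python3 -m crank '[[0.001,0,0,0,0,0,1],[0.002,0,0,0,0,0,1],[0.003,0,0,0,0,0,1],[0.0035,0,0,0,0,0,1]]'; python3 -c 'from h import *;st()'
```

```text
t: 42.22
ee_pos: [0.5226, 0.1521, 0.0445]
ee_rot: [-0.47, -0.528, 0.528, 0.47]
wrist_force: [0.1, -0.8, -0.7]
grip_width: 0.1
t 42.23 track xy mm [ -0.3 126.9] z 44.5 yaw -173.35 tilt [-0.001  0.001 -1.   ] F(track x,y,z) [ 0.  -0.8 -0.7] grip 0.100
t: 42.72
ee_pos: [0.5222, 0.1552, 0.0446]
ee_rot: [-0.47, -0.528, 0.528, 0.47]
wrist_force: [-1.0, -4.4, 1.0]
grip_width: 0.101
t 42.73 track xy mm [ -0.3 130. ] z 44.6 yaw -173.35 tilt [-0.001 -0.001 -1.   ] F(track x,y,z) [-1.5 -4.3  1. ] grip 0.101
```

```bash
python3 -m crank '[[0.001,0,0,0,0,0,1],[0.0015,0,0,0,0,0,1],[0.0015,0,0,0,0,0,1]]'; python3 -c 'from h import *;st()'
```

```text
t: 43.1
ee_pos: [0.5222, 0.1563, 0.0449]
ee_rot: [-0.471, -0.528, 0.528, 0.47]
wrist_force: [-0.8, -6.9, 2.1]
grip_width: 0.1
t 43.10 track xy mm [ -0.2 131.1] z 44.9 yaw -173.38 tilt [-0.    -0.001 -1.   ] F(track x,y,z) [-1.5 -6.8  2.1] grip 0.100
```

```bash
python3 -m crank '[[-0.001,0.001,0,0,0,0,1],[0.0005,0.001,0,0,0,0,1],[0.0015,0.001,0,0,0,0,1],[0.0015,0.001,0,0,0,0,1]]'; python3 -c 'from h import *;st()'; python3 -m crank '[[0,0,0,0,0,0,0.8],[0,0,0,0,0,0,0.65],[0,0,0,0,0,0,0.65],[0,-0.03,0,0,0,0,0.6],[0,-0.07,0,0,0,0,0.55],[-0.05,-0.07,0,0,0,0,0.55],[-0.11,-0.07,0,0,0,0,0.55],[-0.15,-0.07,0,0,0,0,0.55],[-0.16,-0.07,0,0,0,0,0.55],[-0.16,-0.07,0,0,0,0,0.55]]'; python3 -c '
from h import *;st();i=img("top","t14");crop(i,212,190,462,315,3.2,"c14")
for t in tiles(i):print(w2t(t[0])*1e3,t[1],t[2])'
```

```text
t: 43.6
ee_pos: [0.5222, 0.1569, 0.0442]
ee_rot: [-0.471, -0.527, 0.529, 0.47]
wrist_force: [-0.6, -13.1, 5.9]
grip_width: 0.1
t 43.60 track xy mm [-1.000e-01  1.317e+02] z 44.2 yaw -173.41 tilt [ 0.001 -0.003 -1.   ] F(track x,y,z) [ -2.1 -13.    5.9] grip 0.100
t: 44.85
ee_pos: [0.5405, -0.0002, 0.1134]
ee_rot: [0.47, 0.528, -0.528, -0.471]
wrist_force: [0.4, 0.3, -0.1]
grip_width: 0.45
t 44.85 track xy mm [  0.5 -26.5] z 113.4 yaw -173.38 tilt [-0.001  0.001 -1.   ] F(track x,y,z) [ 0.5  0.3 -0.1] grip 0.450
[ -43.76866344 -284.82856079] 4.523286571834689 [np.float64(0.049479769041963065), np.float64(0.10035109936761141)]
```

View pics/c14.png

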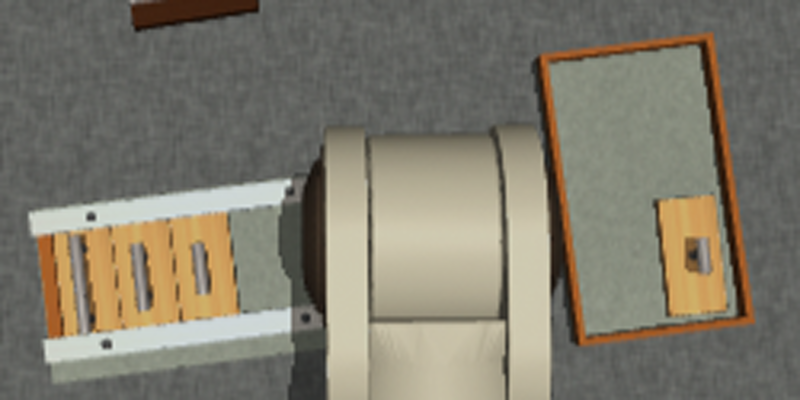

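Three tiles (crop x 60–240) are tight against the stop in the order 82, 56, 43. Pull30 remains at (-43.8,-284.8) mm, yaw 4.5°. I'll grip at its yaw.

```bash
python3 -m crank '[[-0.06,0,0.01,0,0.037,0,0.55],[-0.12,0,0.02,0,0.037,0,0.55],[-0.18,0,0.03,0,0.037,0,0.55],[-0.24,0,0.044,0,0.037,0,0.55],[-0.258,0,0.046,0,0.037,0,0.55],[-0.258,0,0.046,0,0.037,0,0.55],[-0.258,0.025,0.046,0,0.037,0,0.55],[-0.258,0.05,0.046,0,0.037,0,0.55],[-0.258,0.0705,0.046,0,0.037,0,0.55],[-0.258,0.0705,0.046,0,0.037,0,0.55]]'; python3 -c 'from h import *;st()';python3 -m crank '[[0,0,0,0,0,0,1],[0,0,0,0,0,0,1],[0,0,0,0,0,0,1],[0,-0.002,0,0,0,0,1],[0,-0.03,0,0,0,0,1],[0,-0.06,0,0,0,0,1],[0,-0.075,0,0,0,0,1],[0,-0.075,0,0,0,0,1]]'; python3 -c 'from h import *;st();img("scene","s15");img("top","t15")'
```

```text
t: 46.15
ee_pos: [0.5244, -0.2593, 0.0414]
ee_rot: [-0.478, -0.52, 0.52, 0.48]
wrist_force: [0.6, -0.0, 0.1]
grip_width: 0.448
t 46.15 track xy mm [ -44.4 -282.1] z 41.4 yaw -175.31 tilt [-0.003  0.002 -1.   ] F(track x,y,z) [ 0.6 -0.1  0.1] grip 0.448
t: 47.15
ee_pos: [0.5251, -0.2622, 0.1184]
ee_rot: [0.48, 0.519, -0.519, -0.48]
wrist_force: [0.5, -0.4, -2.0]
grip_width: 0.104
t 47.15 track xy mm [ -44.  -285.1] z 118.4 yaw -175.46 tilt [ 0.001 -0.    -1.   ] F(track x,y,z) [ 0.5 -0.4 -2. ] grip 0.104
```

```bash
python3 -m crank '[[0.05,0,-0.01,0,-0.037,0,1],[0.1,0,-0.02,0,-0.037,0,1],[0.15,0,-0.03,0,-0.037,0,1],[0.2,0,-0.035,0,-0.037,0,1],[0.2363,0,-0.035,0,-0.037,0,1],[0.2363,0,-0.035,0,-0.037,0,1],[0.2363,0.02,-0.035,0,-0.037,0,1],[0.2363,0.04,-0.035,0,-0.037,0,1],[0.2363,0.06,-0.035,0,-0.037,0,1],[0.2363,0.07,-0.035,0,-0.037,0,1],[0.2363,0.0743,-0.035,0,-0.037,0,1],[0.2363,0.0743,-0.035,0,-0.037,0,1]]'; python3 -c 'from h import *;st()'
```

```text
t: 48.75
ee_pos: [0.5409, -0.0239, 0.0441]
ee_rot: [0.47, 0.528, -0.528, -0.47]
wrist_force: [0.6, -0.7, -0.3]
grip_width: 0.099
t 48.75 track xy mm [ -1.7 -50.1] z 44.1 yaw -173.36 tilt [-0.  0. -1.] F(track x,y,z) [ 0.5 -0.8 -0.3] grip 0.099
```

```bash
python3 -m crank '[[0.01,0,-0.0005,0,0,0,1],[0.02,0,-0.0005,0,0,0,1],[0.03,0,-0.0005,0,0,0,1],[0.04,0,-0.0005,0,0,0,1],[0.05,0,-0.0005,0,0,0,1],[0.055,0,-0.0005,0,0,0,1],[0.06,0,-0.0005,0,0,0,1]]'; python3 -c 'from h import *;st()';python3 -m crank '[[0.005,0,0,0,0,0,1],[0.01,0,0,0,0,0,1],[0.015,0,0,0,0,0,1]]'; python3 -c 'from h import *;st()'
```

```text
t: 49.62
ee_pos: [0.5347, 0.0367, 0.0443]
ee_rot: [0.47, 0.528, -0.528, -0.47]
wrist_force: [0.9, -4.1, 6.1]
grip_width: 0.1
t 49.62 track xy mm [-1.1 10.9] z 44.3 yaw -173.31 tilt [ 0.001 -0.    -1.   ] F(track x,y,z) [ 0.5 -4.1  6.1] grip 0.100
t: 50.0
ee_pos: [0.533, 0.0515, 0.0443]
ee_rot: [0.47, 0.528, -0.528, -0.47]
wrist_force: [1.3, -3.3, 5.4]
grip_width: 0.103
t 50.00 track xy mm [-1.2 25.8] z 44.3 yaw -173.31 tilt [ 0.001  0.    -1.   ] F(track x,y,z) [ 0.9 -3.4  5.4] grip 0.103
```

```bash
python3 -m crank '[[0.005,-0.0005,0,0,0,0,1],[0.01,-0.0005,0,0,0,0,1],[0.015,-0.0005,0,0,0,0,1],[0.02,-0.0005,0,0,0,0,1]]'; python3 -c 'from h import *;st()';python3 -m crank '[[0.01,0,0,0,0,0,1],[0.02,0,0,0,0,0,1],[0.026,0,0,0,0,0,1],[0.03,0,0,0,0,0,1],[0.031,0,0,0,0,0,1],[0.032,0,0,0,0,0,1],[0.032,0,0,0,0,0,1]]'; python3 -c 'from h import *;st()'
```

```text
t: 50.5
ee_pos: [0.5304, 0.0712, 0.0443]
ee_rot: [0.47, 0.528, -0.528, -0.47]
wrist_force: [1.1, -2.6, 4.2]
grip_width: 0.102
t 50.50 track xy mm [-1.6 45.6] z 44.3 yaw -173.33 tilt [-0.  0. -1.] F(track x,y,z) [ 0.8 -2.7  4.2] grip 0.102
t: 51.38
ee_pos: [0.5265, 0.1032, 0.0443]
ee_rot: [0.47, 0.528, -0.528, -0.47]
wrist_force: [0.4, -2.5, 4.6]
grip_width: 0.1
t 51.38 track xy mm [-1.8 77.8] z 44.3 yaw -173.31 tilt [-0.001  0.001 -1.   ] F(track x,y,z) [ 0.1 -2.6  4.6] grip 0.100
```

```bash
python3 -m crank '[[0.001,0,0,0,0,0,1],[0.002,0,0,0,0,0,1],[0.003,0,0,0,0,0,1],[0.0035,0,0,0,0,0,1],[0.0035,0,0,0,0,0,1]]'; python3 -c 'from h import *;st()';python3 -m crank '[[0.001,0,0,0,0,0,1],[0.0015,0,0,0,0,0,1],[0.0015,0,0,0,0,0,1]]'; python3 -c 'from h import *;st()'
```

```text
t: 52.0
ee_pos: [0.5262, 0.1066, 0.0443]
ee_rot: [0.47, 0.528, -0.528, -0.47]
wrist_force: [1.4, -3.8, 5.1]
grip_width: 0.104
t 52.00 track xy mm [-1.8 81.3] z 44.3 yaw -173.32 tilt [-0.001  0.001 -1.   ] F(track x,y,z) [ 1.  -4.   5.1] grip 0.104
t: 52.38
ee_pos: [0.5261, 0.1073, 0.0446]
ee_rot: [-0.47, -0.528, 0.528, 0.47]
wrist_force: [0.1, -7.3, 7.3]
grip_width: 0.099
t 52.38 track xy mm [-1.8 82. ] z 44.6 yaw -173.35 tilt [-0.    -0.001 -1.   ] F(track x,y,z) [-0.8 -7.3  7.3] grip 0.099
```

Contact at y ≈ 82 (expected ≈ 81.5). One last push, then release and go around to the outer side of the peg.

```bash
python3 -m crank '[[0.001,0,0,0,0,0,1],[0.001,0,0,0,0,0,1],[0.001,0,0,0,0,0,0.8],[0.001,0,0,0,0,0,0.65],[0.001,0,0,0,0,0,0.65],[0,-0.03,0,0,0,0,0.6],[0,-0.07,0,0,0,0,0.6],[-0.05,-0.07,0.03,0,0,0,1],[-0.1,-0.07,0.06,0,0,0,1],[-0.15,-0.07,0.09,0,0,0,1],[-0.171,-0.07,0.1,0,0,0,1],[-0.171,-0.07,0.1,0,0,0,1]]'; python3 -c 'from h import *;st()
i=img("top","t16")
for t in tiles(i):print(w2t(t[0])*1e3,t[1],t[2])'
```

```text
t: 53.88
ee_pos: [0.4462, -0.0748, 0.1142]
ee_rot: [0.47, 0.528, -0.528, -0.471]
wrist_force: [0.2, 0.4, -0.2]
grip_width: -0.002
t 53.88 track xy mm [-101.5  -90.1] z 114.2 yaw -173.48 tilt [-0.     0.001 -1.   ] F(track x,y,z) [ 0.3  0.4 -0.2] grip -0.002
```

```bash
python3 -m crank '[[0,0.05,0,0,0,0,1],[0,0.075,0,0,0,0,1],[0,0.075,0,0,0,0,1],[0,0.075,-0.0215,0,0,0,1],[0,0.075,-0.0365,0,0,0,1],[0.002,0.075,-0.0515,0,0,0,1],[0.01,0.075,-0.0715,0,0,0,1],[0.018,0.075,-0.0815,0,0,0,1],[0.028,0.075,-0.0915,0,0,0,1],[0.04,0.075,-0.1015,0,0,0,1],[0.048,0.075,-0.1055,0,0,0,1],[0.052,0.075,-0.1065,0,0,0,1]]'; python3 -c 'from h import *;st()'; python3 -m crank '[[0.001,0,0,0,0,0,1],[0.002,0,0,0,0,0,1],[0.003,0,0,0,0,0,1],[0.003,0,0,0,0,0,1]]'; python3 -c 'from h import *;st()'
```

```text
t: 55.42
ee_pos: [0.5467, -0.0093, 0.0393]
ee_rot: [0.47, 0.528, -0.528, -0.47]
wrist_force: [0.3, -3.2, 0.8]
grip_width: 0.001
t 55.42 track xy mm [  5.7 -36.1] z 39.3 yaw -173.30 tilt [ 0.  0. -1.] F(track x,y,z) [-0.1 -3.2  0.8] grip 0.001
t: 55.92
ee_pos: [0.5461, -0.0074, 0.0393]
ee_rot: [-0.47, -0.528, 0.528, 0.47]
wrist_force: [2.9, -4.8, 0.2]
grip_width: 0.002
t 55.92 track xy mm [  5.3 -34.2] z 39.3 yaw -173.36 tilt [-0. -0. -1.] F(track x,y,z) [ 2.3 -5.1  0.2] grip 0.002
```

```bash
python3 -m crank '[[0.001,0,0,0,0,0,1],[0.002,0,0,0,0,0,1],[0.002,0,0,0,0,0,1]]'; python3 -c 'from h import *;st()'; python3 -m crank '[[0.001,0,0,0,0,0,1],[0.002,0,0,0,0,0,1],[0.002,0,0,0,0,0,1]]'; python3 -c 'from h import *;st()'
```

```text
t: 56.3
ee_pos: [0.5461, -0.0069, 0.0394]
ee_rot: [-0.471, -0.527, 0.529, 0.47]
wrist_force: [3.1, -13.6, -0.1]
grip_width: 0.004
t 56.30 track xy mm [  5.4 -33.7] z 39.4 yaw -173.43 tilt [ 0.    -0.003 -1.   ] F(track x,y,z) [  1.5 -13.8  -0.1] grip 0.004
t: 56.68
ee_pos: [0.546, -0.0065, 0.0395]
ee_rot: [-0.473, -0.526, 0.529, 0.469]
wrist_force: [3.6, -21.8, 0.6]
grip_width: -0.002
t 56.67 track xy mm [  5.3 -33.3] z 39.5 yaw -173.50 tilt [ 0.001 -0.006 -1.   ] F(track x,y,z) [  1.2 -22.1   0.6] grip -0.002
```

The keeper is on its stop (22 N, not moving). Back off and verify.

```bash
python3 -m crank '[[-0.02,0,0,0,0,0,1],[-0.025,-0.04,0,0,0,0,1],[-0.03,-0.09,0.02,0,0,0,1],[-0.08,-0.12,0.04,0,0,0,1],[-0.14,-0.15,0.08,0,0,0,1],[-0.2,-0.16,0.1,0,0,0,1],[-0.25,-0.16,0.1,0,0,0,1],[-0.25,-0.16,0.1,0,0,0,1]]'; python3 - <<'E'
from h import *
st();i=img('top');j=img('scene')
a=cv2.resize(i['color'][230:315,212:372],None,fx=4.5,fy=4.5,interpolation=cv2.INTER_CUBIC)
cv2.imwrite('pics/c17.png',a)
b=cv2.resize(j['color'][140:290,220:390],None,fx=3.6,fy=3.6,interpolation=cv2.INTER_CUBIC);cv2.imwrite('pics/c18.png',b)
E
```

```text
t: 57.68
ee_pos: [0.4745, -0.2662, 0.1987]
ee_rot: [0.471, 0.527, -0.527, -0.472]
wrist_force: [0.2, 0.8, -0.4]
grip_width: 0.006
t 57.67 track xy mm [ -94.7 -283.4] z 198.7 yaw -173.59 tilt [-0.001  0.001 -1.   ] F(track x,y,z) [ 0.3  0.7 -0.4] grip 0.006
```

View pics/c17.png

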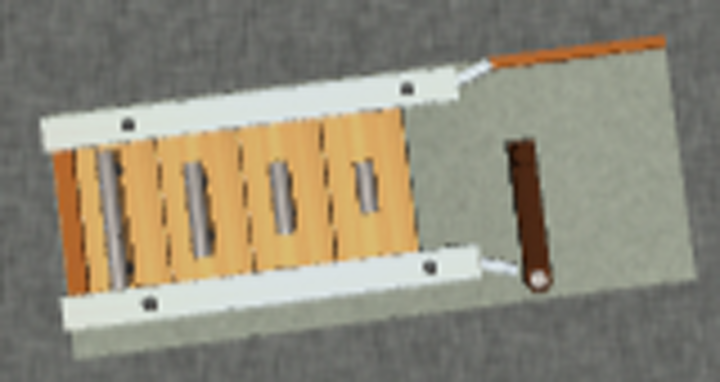

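```bash
python3 - <<'E'
from h import *
i=img('top');np.set_printoptions(precision=1,suppress=True)
c=lambda *p:np.array(p)/4.5+[212,230]-.5*(1-1/4.5)
for p in ((113,220),(199,210),(283,198),(367,186)):print('bar',w2t(ray(i,c(p),.058)[0])*1e3)
for p in ((78,222),(88,222),(162,212),(249,203),(329,189),(412,182)):print('edge',w2t(ray(i,c(p),.024)[0])*1e3)
a,b=ray(i,c((520,148),(538,280)),.027);print('keeper',w2t(a)*1e3,w2t(b)*1e3,np.degrees(np.arctan2(*(w2t(a)-w2t(b))[::-1])))
# intensity profile along the channel on the plate tops: dark seam depth
g=cv2.cvtColor(i['color'],cv2.COLOR_BGR2GRAY).astype(np.float32)
ys=np.arange(45,275,1.);prof=[]
for x in(30,35,-33,-38):
    X=np.c_[O+np.outer(np.full_like(ys,x/1e3),U)+np.outer(ys/1e3,V),np.full_like(ys,.024)];uv=proj(i,X).astype(np.float32)
    prof.append(cv2.remap(g,uv[:,:1],uv[:,1:],cv2.INTER_LINEAR)[:,0])
p=np.mean(prof,0)
for y0 in(106,156,206,256):print(y0,p[(ys>=y0-8)&(ys<=y0+8)].astype(int))
E
```

```text
bar [ -3.1 230.3]
bar [ -3.6 179.6]
bar [ -2.8 129.8]
bar [-2. 80.]
edge [ -1.7 257.6]
edge [ -2.5 251.6]
edge [ -2.1 206.6]
edge [ -3.3 153.8]
edge [ -0.9 104.8]
edge [-3.  54.5]
keeper [  9.2 -13. ] [-71.1 -13.8] 0.5449992262647041
106 [180 179 178 177 175 167 138 109 105 133 158 167 168 169 171 173 175]
156 [180 179 178 177 175 168 157 147 153 161 169 168 167 169 171 173 174]
206 [180 179 178 177 176 177 175 165 155 152 159 165 167 169 171 173 173]
256 [179 179 178 177 175 172 149 114  85  90 105 115 117 117 117 117 117]
```

View pics/c18.png

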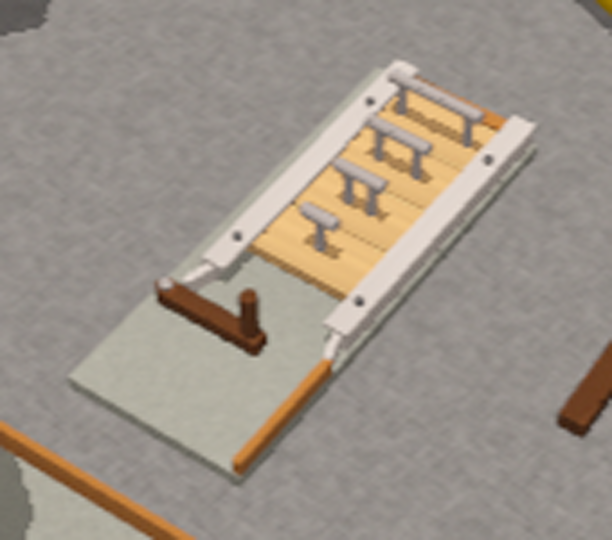

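The track shows 82, 56, 43, 30 in order, bars pitched 50.7/49.8/49.8 mm, and the keeper reads square across the mouth (0.5° off). The pull43/pull30 seam looks darker than the others, possibly a 1 mm gap. There is plenty of time, so I'll press pull30's plate edge with shut fingers, reaching down behind the keeper with the jaws turned across the track.

```bash
python3 -m crank '[[0.05,0,-0.015,0,0.18,0,1],[0.1,0,-0.03,0,0.36,0,1],[0.15,0,-0.045,0,0.54,0,1],[0.2,0.02,-0.06,0,0.72,0,1],[0.25,0.04,-0.08,0,0.9,0,1],[0.311,0.08,-0.095,0,1.08,0,1],[0.311,0.098,-0.095,0,1.26,0,1],[0.311,0.098,-0.095,0,1.44,0,1],[0.311,0.098,-0.095,0,1.571,0,1],[0.311,0.098,-0.095,0,1.571,0,1],[0.311,0.098,-0.095,0,1.571,0,1]]'; python3 -c 'from h import *;st()'
```

```text
t: 59.2
ee_pos: [0.5332, 0.0579, 0.1013]
ee_rot: [-0.706, -0.042, 0.043, 0.706]
wrist_force: [-0.3, -0.3, -0.3]
grip_width: 0.002
t 59.20 track xy mm [-0.3 32.1] z 101.3 yaw 96.89 tilt [-0.001  0.001 -1.   ] F(track x,y,z) [-0.3 -0.3 -0.3] grip 0.002
```

```bash
python3 -m crank '[[0,0.02,-0.004,0,0,0,1],[0,0.05,-0.004,0,0,0,1],[0,0.07,-0.004,0,0,0,1],[0,0.077,-0.004,0,0,0,1],[0,0.082,-0.004,0,0,0,1],[0,0.082,-0.004,0,0,0,1]]'; python3 -c 'from h import *;st()'; python3 -m crank '[[0,0,0.003,0,0,0,1],[0,0,0.006,0,0,0,1],[0,0,0.009,0,0,0,1],[0,0,0.012,0,0,0,1],[0,0,0.012,0,0,0,1]]'; python3 -c 'from h import *;st()'
```

```text
t: 59.95
ee_pos: [0.5341, 0.0533, 0.0196]
ee_rot: [-0.706, -0.041, 0.041, 0.706]
wrist_force: [0.7, -0.0, -1.1]
grip_width: -0.0
t 59.95 track xy mm [ 0.2 27.4] z 19.6 yaw 96.69 tilt [-0.     0.001 -1.   ] F(track x,y,z) [ 0.7 -0.1 -1.1] grip -0.000
t: 60.58
ee_pos: [0.5324, 0.0654, 0.0192]
ee_rot: [-0.706, -0.041, 0.041, 0.706]
wrist_force: [-0.2, -0.2, -0.7]
grip_width: -0.0
t 60.58 track xy mm [-0.1 39.6] z 19.2 yaw 96.68 tilt [-0.001  0.001 -1.   ] F(track x,y,z) [-0.2 -0.2 -0.7] grip -0.000
```

```bash
python3 -m crank '[[0,0,0.001,0,0,0,1],[0,0,0.002,0,0,0,1],[0,0,0.003,0,0,0,1],[0,0,0.003,0,0,0,1]]'; python3 -c 'from h import *;st()'; python3 -m crank '[[0,0,0.001,0,0,0,1],[0,0,0.002,0,0,0,1],[0,0,0.002,0,0,0,1]]'; python3 -c 'from h import *;st()'; python3 -m crank '[[0,0,0.001,0,0,0,1],[0,0,0.002,0,0,0,1],[0,0,0.002,0,0,0,1]]'; python3 -c 'from h import *;st()'
```

```text
t: 61.08
ee_pos: [0.5321, 0.0681, 0.0192]
ee_rot: [-0.706, -0.041, 0.041, 0.706]
wrist_force: [0.6, -0.1, -0.1]
grip_width: 0.002
t 61.08 track xy mm [-0.1 42.4] z 19.2 yaw 96.66 tilt [-0.001  0.001 -1.   ] F(track x,y,z) [ 0.5 -0.2 -0.1] grip 0.002
t: 61.45
ee_pos: [0.5319, 0.0702, 0.0192]
ee_rot: [-0.706, -0.041, 0.041, 0.706]
wrist_force: [-0.7, -0.1, 0.4]
grip_width: -0.002
t 61.45 track xy mm [-0.1 44.5] z 19.2 yaw 96.66 tilt [-0.001  0.001 -1.   ] F(track x,y,z) [-0.7 -0.   0.4] grip -0.002
t: 61.82
ee_pos: [0.5317, 0.0711, 0.0192]
ee_rot: [0.706, 0.041, -0.041, -0.705]
wrist_force: [-0.4, -6.3, 1.8]
grip_width: 0.001
t 61.83 track xy mm [-0.2 45.4] z 19.2 yaw 96.61 tilt [-0.001 -0.002 -1.   ] F(track x,y,z) [-1.1 -6.2  1.8] grip 0.001
```

```bash
python3 -m crank '[[0,0,0.001,0,0,0,1],[0,0,0.0015,0,0,0,1],[0,0,0.0015,0,0,0,1]]'; python3 -c 'from h import *;st()';python3 -m crank '[[0,0,-0.008,0,0,0,1],[0,0,-0.014,0,0,0,1],[0,-0.03,-0.014,0,0,0,1],[0,-0.09,-0.014,0,0,0,1],[0,-0.14,-0.014,0,0,0,1],[-0.05,-0.16,-0.05,0,0,0,1],[-0.1,-0.16,-0.11,0,0,0,1],[-0.12,-0.16,-0.17,0,0,0,1],[-0.12,-0.16,-0.23,0,0,0,1],[-0.12,-0.16,-0.28,0,0,0,1],[-0.12,-0.16,-0.28,0,0,0,1]]'; python3 - <<'E'
from h import *
st();i=img('top');img('scene','final_s');np.set_printoptions(precision=1,suppress=True)
crop(i,212,190,462,315,3.2,'final')
g=cv2.cvtColor(i['color'],cv2.COLOR_BGR2GRAY).astype(np.float32)
ys=np.arange(45,275,1.);prof=[]
for x in(30,35,-33,-38):
    X=np.c_[O+np.outer(np.full_like(ys,x/1e3),U)+np.outer(ys/1e3,V),np.full_like(ys,.024)];uv=proj(i,X).astype(np.float32)
    prof.append(cv2.remap(g,uv[:,:1],uv[:,1:],cv2.INTER_LINEAR)[:,0])
p=np.mean(prof,0)
for y0 in(56,106,156,206,256):print(y0,p[(ys>=y0-8)&(ys<=y0+8)].astype(int))
# keeper angle from its dark-brown mask
hsv=cv2.cvtColor(i['color'],cv2.COLOR_BGR2HSV);m=cv2.inRange(hsv,(0,80,20),(15,255,110));m[:,:300]=0;m[:,375:]=0;m[:245]=0;m[:,:]=m;m[310:]=0
v,u=np.nonzero(m);w=np.array([w2t(q) for q in ray(i,np.c_[u,v],.027)])*1e3
vx,vy,_,_=cv2.fitLine(w.astype(np.float32),cv2.DIST_L2,0,.01,.01).ravel();print('keeper pts',len(w),w.min(0),w.max(0),'deg',np.degrees(np.arctan2(vy,vx)))
E
```

```text
t: 62.2
ee_pos: [0.5317, 0.0713, 0.0192]
ee_rot: [0.707, 0.04, -0.041, -0.704]
wrist_force: [0.7, -13.4, 0.6]
grip_width: 0.001
t 62.20 track xy mm [-0.2 45.6] z 19.2 yaw 96.56 tilt [-0.    -0.004 -1.   ] F(track x,y,z) [ -0.8 -13.4   0.6] grip 0.001
t: 63.58
ee_pos: [0.4444, -0.2219, 0.1785]
ee_rot: [-0.706, -0.039, 0.04, 0.706]
wrist_force: [-0.4, 1.7, -0.3]
grip_width: -0.0
t 63.58 track xy mm [-119.6 -236. ] z 178.5 yaw 96.38 tilt [-0.001  0.001 -1.   ] F(track x,y,z) [-0.2  1.7 -0.3] grip -0.000
56 [146 146 145 145 145 145 137 125 118 132 150 163 166 168 169 171 172]
106 [178 178 177 175 174 168 146 125 120 140 159 166 166 167 169 171 173]
156 [178 177 176 175 173 165 153 143 149 159 167 166 166 167 169 171 172]
206 [178 177 176 175 174 175 173 163 152 149 156 163 165 167 169 170 171]
256 [177 177 176 174 173 170 147 112  83  89 104 114 115 116 116 116 116]
keeper pts 177 [-77.5 -21.5] [13.3 -5.9] deg -0.14545771
```

The stack is rigid under 13 N and the seam got lighter. The keeper mask is square to within 0.2°, spanning x -77..+13, y -21..-6 mm as specified for shut. Handing in.

```bash
python3 -c 'from h import *;print(ctrl.hand_in());st()'
```

```text
the job is handed in; nothing more can be done
None
the job is handed in; nothing more can be done
```

The four tiles present are in the track in the order 82, 56, 43, 30, with the keeper shut across the mouth. I handed the job in at about 64 s. Pull69 was not on the bench.

- **Sequence:** I opened the keeper, then took pull30 out of the track and parked it in the bin's empty quarter. I slid in pull82, pull56, pull43 and pull30 one at a time until each made contact. Last, I pushed the keeper shut onto its stop with 22 N.
- **Knocked tile:** pull43 got shifted in the bin mid-run, and I re-measured it before grasping it.
- **Jam:** pull43's first insertion jammed in the channel with the wrist force at about 100 N, under the 120 N limit. I backed out, re-measured and regrasped it on the landing, and the second try went in freely.

**Last checks:**
- **Bar spacing:** the handles measured 50.7, 49.8 and 49.8 mm apart; 50 mm is tight.
- **pull43/pull30 seam:** it looked a little dark, so I pressed pull30's plate edge after shutting the keeper. It held at 13 N with about 0.2 mm of movement. The seam then looked lighter but was still darker than the other two tile seams; I could not tell shadow from a gap of about 1 mm or less.
- **Keeper:** square across the mouth to within 0.2°.
- **Other things:** the arm never worked near the drill, tape, square or purple look-alikes. I did not re-measure their positions at the end.

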